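# Stack rock slabs on the sloping microscope rack

### The arm

A 6-joint arm with a two-finger parallel gripper is mounted at the origin on the work surface. World frame = base frame: x ahead of the robot, y to its left, z up, the work surface at z = 0. Lengths are in m, angles in rad, forces in N, time in s.
With the tool pointing down it reaches from about 0.3 to 0.75 m from the base axis. Payload 8.5 kg.
Tool frame: the origin (TCP) lies on the centre line of the jaws, within the pads' length; the fingertips stand robot.nose_length ahead of it and the grasp point (between the pads) lies 6 mm ahead of it (robot.nose_length is the distance from the TCP to the fingertips, in m); x points along the fingers, y is the direction in which the jaws open and shut, and the axes are right-handed (so a half turn about x gives the same grasp; the last joint's range is limited). The gripper opens to 85 mm and grips with 20 to 120 N. Pads are 22 mm wide; open, the fingers measure 114 mm over their backs; the gripper's body (76 mm by 85 mm) begins 54 mm behind the grasp point. The pads swing forward as they close: fully open they stand 13 mm farther back than shut.
Start: joints at [1.123, 0.381, 1.297, -0, 1.464, -0.215], TCP at [0.127, 0.535, 0.256] pointing down, gripper open.
Joint ranges: [-3.11, 3.11], [-0.89, 2.33], [0.22, 2.48], [-1.42, 4.56], [0.17, 2.85], [-2.88, 2.88]. Speed limits (rad/s): [2.39, 2.39, 3.14, 3.14, 3.14, 3.14].

### API

Orientations are given as a rotation vector (axis times angle).
In Python, from cell import robot gives the robot as it stands.
- The arm moves only by the tool send_rows, never from a script. Its argument "steps" is a list of rows, each a list of 3 entries, a list of its own where there are three numbers: the shift along the tool's x, y, z in mm, then the turn, a rotation vector about the tool's x, y, z in rad, then the opening, from 0 (shut) to 1 (fully open). In form: [[[x, y, z], [wx, wy, wz], grip], ...]. A call has exactly 5 rows; each row shifts and turns the pose as measured when the row begins, along the tool's axes as they then stand; what a row does not reach is not made up. A row lasts 1/12 s, in which the tool goes at most 41.7 mm and 7.16 degrees, less where a joint would pass 70% of its speed; a pose out of reach is approached as far as the arm can. A call with a gripper value outside its range is refused whole. The fingers move at their own pace and stop on an object; "squeeze" is the grip in N (left out, the last holds). Time passes only in rows, so rows that do not move let the fingers close, or fill a call up. It gives the time, the measured TCP pose, the force and the opening at its end, in the units of the state.
- robot.state(): the state, without advancing time (a new reading comes with each control period).
- robot.grab_frame(name): name is "side" or "top" or "wrist"; returns a dict with "frame" (384x512x3 uint8, red, green, blue), "fovy" (degrees; the focal length in pixels is half the picture's height over the tangent of half this angle, whatever the lens; pixels are square), "cx", "cy" (the principal point, pixels), "extrinsics" (4x4, takes a point from world to camera coordinates). Camera axes: x right, y up, looking along -z (the intrinsics and any distortion apply to the point x, -y, -z); pixel columns grow to the right and rows downward; lengths in m; the calibration is good to about 2 mm. A picture is of the moment at which its call begins. There is no depth.
- robot.finish_job(): hands the job in, once; it reports no verdict.
The state is a dict: "time_s": time; "joints": joint angles; "joint_velocities": joint speeds; "joint_torque": joint torques, N m; "ee_pos": TCP position; "tcp_rot": TCP orientation; "contact_force": force on the tool from outside, world axes, zero at the start; "ft_torque": the same for the moment, N m; "gripper_width": finger opening in m.
Only numpy, scipy, OpenCV 4.12 (cv2) and the standard library are available. Lean on these libraries where they do the work, as an engineer would, in place of code of your own. Each camera call takes 0.05 s, during which the arm holds its last target.

### The job

Lay the three flat sawn rock slabs on the sloping rack as one stack, largest at the bottom, then the medium, then the smallest on top, long sides running up the slope, in the middle of the shelf. Each slab must lie flat on what is beneath it with its end square against the backstop; set them down before letting go, never drop them, and leave the other things on the bench where they are.

Things in the scene. Friction and masses are not known exactly. Their poses are not given: they have to be found in the camera images.
- rack: small sloping aluminium rack fixed to the table, turned up to 20 degrees either way; base 150 x 115 mm; origin: centre of its underside. Its backstop side faces roughly the robot. Stone does not slide on the shelf by itself: a slab stays where it is let go and must be pushed down to the backstop
- shelf: its shelf: flat plate 125 mm long up the slope, 115 mm wide, inclined 22 degrees, no side walls; along the low edge, nearer the robot, a backstop wall square to it, 115 mm wide, 58 mm high off the shelf. Origin: middle of the corner line of shelf surface and backstop face, 35 mm above the table. x: up the slope from the backstop, y: across, z: square off the shelf
- slab_large: the large flat sawn rectangular slab of brown banded rock, 100 mm long (its x), 60 mm wide (its y), 18 mm thick (its z), 281 g give or take a fifth, lying flat on the table. Origin: centre of its underside. Either end may point down the slope
- slab_medium: the medium flat sawn rectangular slab of brown banded rock, 80 mm long (its x), 48 mm wide (its y), 16 mm thick (its z), 160 g give or take a fifth, lying flat on the table. Origin: centre of its underside. Either end may point down the slope
- slab_small: the small flat sawn rectangular slab of brown banded rock, 62 mm long (its x), 36 mm wide (its y), 14 mm thick (its z), 81 g give or take a fifth, lying flat on the table. Origin: centre of its underside. Either end may point down the slope
- petri_dish: shallow round glass dish, 72 mm across, 15 mm high; a bystander; origin at the centre of its underside
- amber_bottle: small brown glass bottle, 30 mm across, 75 mm tall; a bystander; origin at the centre of its underside
- green_bottle: small green glass bottle, 34 mm across, 65 mm tall; a bystander; origin at the centre of its underside
- rock: rough grey rock, about 110 x 85 x 70 mm; a bystander; origin under its middle at table height
- chip: rough brown rock fragment, about 50 x 40 x 30 mm, not flat; a bystander; origin under its middle at table height
- magnifier: hand lens lying flat, 68 mm ring with a black handle 105 mm long toward its -y, 12 mm high; a bystander; origin under the centre of the lens
- brush: dusting brush lying flat, 170 mm long along its x, about 25 mm high; a bystander; origin under its middle
There are look-alikes about, which are no part of the job. Leave any green look-alike of the slab_small alone.

How it is judged:
At the end, for the whole second after the job is handed in: Stack on the shelf, large under medium under small: each flat (0.07 rad, underside within 4 mm of 0, 18 and 34 mm off the shelf), length within 0.1 rad of the slope line, lower end within 4 mm of the backstop, centre within 20 mm of the shelf's centre line, still (under 0.01 m/s) (x of slab_large in the frame of shelf between 0.046 and 0.054 m and y of slab_large in the frame of shelf between -0.02 and 0.02 m and z of slab_large in the frame of shelf between -0.004 and 0.004 m and angle between the x axis of each of slab_large, slab_medium, slab_small and the x axis of shelf, either way round below 0.1 rad and angle between the z axis of each of slab_large, slab_medium, slab_small and the z axis of shelf, either way round below 0.07 rad and linear speed of each of slab_large, slab_medium, slab_small below 0.01 m/s and x of slab_medium in the frame of shelf between 0.036 and 0.044 m and y of slab_medium in the frame of shelf between -0.02 and 0.02 m and z of slab_medium in the frame of shelf between 0.014 and 0.022 m and x of slab_small in the frame of shelf between 0.027 and 0.035 m and y of slab_small in the frame of shelf between -0.02 and 0.02 m and z of slab_small in the frame of shelf between 0.03 and 0.038 m); the robot touches nothing.
It fails at once if a slab is dropped (falls or flies free of the fingers at over 0.4 m/s, a fall of about 8 mm) ((linear speed of slab_large above 0.4 m/s and contact force between slab_large and the fingers below 0.1 N) or (linear speed of slab_medium above 0.4 m/s and contact force between slab_medium and the fingers below 0.1 N) or (linear speed of slab_small above 0.4 m/s and contact force between slab_small and the fingers below 0.1 N)).
It fails at once if a bystander is shifted by more than 30 mm (distance of any of petri_dish, amber_bottle, green_bottle, rock, chip, magnifier, brush from where it was at the start of the episode above 0.03 m).
It also fails if it takes over 66 s, if anything falls off the work surface, if the arm or the gripper's body presses on something with over 40 N, if the wrist force passes 120 N, or if a joint passes its speed limit or range.

## Working session

There is one attempt and no reset: what is moved stays moved. The work goes in short steps, Python scripts to look and compute and a tool call to move; the robot and the scene stay as the last step left them, time stands still between calls to the robot, and variables do not carry over. Pictures are saved under pics/ and viewed, and the job is handed in when it is done.

Besides the shell and the picture viewer there is one more tool, called after ">>>" as name(argument=value, ...), one argument or row to a line, values as JSON. send_rows: Moves the arm, as the interface text tells. Its arguments: {"type":"object","properties":{"steps":{"type":"array"},"squeeze":{"type":"number"}},"required":["steps"]}

```bash
ls; mkdir -p pics
python3 - <<'E'
from cell import robot
import cv2, json, numpy as np
s=robot.state(); print(s); print([a for a in dir(robot) if a[0]!='_'], getattr(robot,'nose_length',None))
for n in ['side','top','wrist']:
    f=robot.grab_frame(n); cv2.imwrite(f'pics/{n}0.png',f['frame'][:,:,::-1]); np.savez(f'{n}0.npz',**f)
    print(n,{k:v for k,v in f.items() if k!='frame'})
E
```

```text
pics
{'time_s': 0.0, 'joints': array([ 1.12266760e+00,  3.81188941e-01,  1.29826428e+00,  2.56613567e-05,
        1.46359008e+00, -2.15307545e-01]), 'joint_velocities': array([-0.00094953,  0.00031766,  0.00118494, -0.00028661,  0.00090875,
        0.00062358]), 'joint_torque': array([ 8.18803455e-04, -4.48456657e+01, -2.31278372e+01, -1.50560277e-04,
        4.72410917e-03,  2.83410543e-05]), 'ee_pos': array([0.12678462, 0.53492402, 0.25571435]), 'tcp_rot': array([ 0.18172457,  1.56355333, -0.18387008]), 'contact_force': array([ 0.17680611,  0.02581561, -0.68057641]), 'ft_torque': array([-0.00537717,  0.00205749,  0.02833299]), 'gripper_width': 0.08562363747259137}
['Unreachable', 'finish_job', 'grab_frame', 'nose_length', 'state'] 0.025
side {'fovy': 51.662540156917686, 'cx': 257.3431008006471, 'cy': 190.85756981681573, 'extrinsics': array([[ 0.99006862, -0.13915707, -0.01998613, -0.58325306],
       [ 0.11517997,  0.7214015 ,  0.68287148, -0.08499879],
       [-0.08060837, -0.67839162,  0.73026509, -1.15900047],
       [ 0.        ,  0.        ,  0.        ,  1.        ]])}
top {'fovy': 57.416664506823075, 'cx': 253.9423809490204, 'cy': 192.77902590139718, 'extrinsics': array([[ 0.01627815, -0.99978611,  0.01275762, -0.04435329],
       [ 0.99807306,  0.0170117 ,  0.05967218, -0.59841414],
       [-0.05987644,  0.01176169,  0.9981365 , -1.30107036],
       [ 0.        ,  0.        ,  0.        ,  1.        ]])}
wrist {'fovy': 71.49450637017037, 'cx': 256.8490409515416, 'cy': 190.85392922720453, 'extrinsics': array([[ 0.23035891,  0.97310418, -0.00174288, -0.54943009],
       [-0.93429505,  0.2206703 , -0.27999533,  0.03737209],
       [-0.27208002,  0.06612778,  0.95999978, -0.38064191],
       [ 0.        ,  0.        ,  0.        ,  1.        ]])}
```

View pics/top0.png

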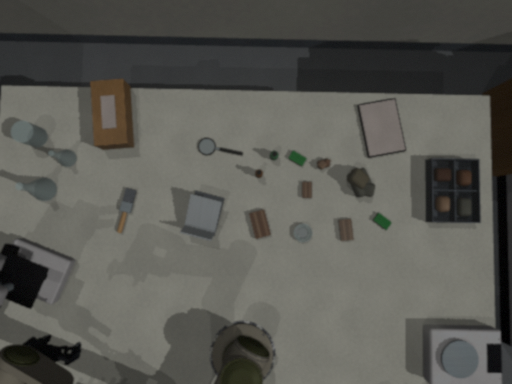

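View pics/side0.png

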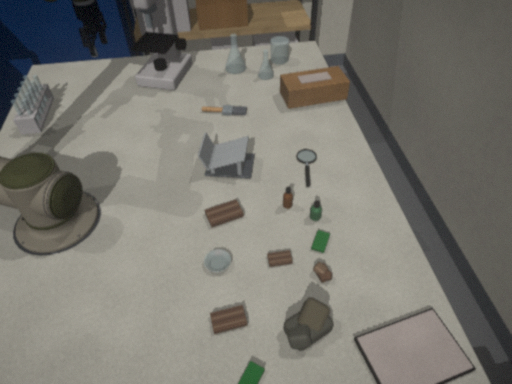

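View pics/wrist0.png

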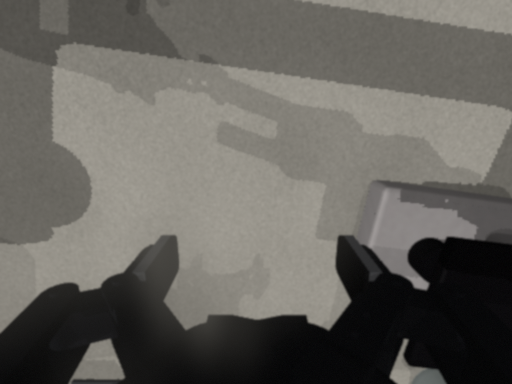

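```bash
cat > h.py <<'E'
import numpy as np, cv2
from scipy.spatial.transform import Rotation as R
from cell import robot
def cam(f):
    H=f['frame'].shape[0]; fl=H/2/np.tan(np.radians(float(f['fovy']))/2)
    return fl,float(f['cx']),float(f['cy']),np.array(f['extrinsics'])
def ray(f,uv):
    fl,cx,cy,E=cam(f); uv=np.atleast_2d(np.asarray(uv,float))
    d=np.c_[(uv[:,0]-cx)/fl,-(uv[:,1]-cy)/fl,-np.ones(len(uv))]
    Rm=E[:3,:3]; return -Rm.T@E[:3,3], d@Rm
def onz(f,uv,z):
    o,d=ray(f,uv); return o+d*((z-o[2])/d[:,2])[:,None]
def onplane(f,uv,p,n):
    o,d=ray(f,uv); return o+d*(((p-o)@n)/(d@n))[:,None]
def proj(f,P):
    fl,cx,cy,E=cam(f); P=np.atleast_2d(P)@E[:3,:3].T+E[:3,3]
    return np.c_[cx+fl*P[:,0]/-P[:,2],cy+fl*P[:,1]/P[:,2]]
def brown(img):
    i=img.astype(int); r,g,b=i[...,0],i[...,1],i[...,2]
    return ((r-b>22)&(r<170)&(r>1.25*g)).astype(np.uint8)
def grab(n,name):
    f=robot.grab_frame(n); np.savez(name+'.npz',**f)
    cv2.imwrite(f'pics/{name}.png',f['frame'][:,:,::-1]); return f
def load(name): return dict(np.load(name+'.npz'))
def up(f,x0,y0,x1,y1,k,name):
    c=f['frame'][y0:y1,x0:x1,::-1]; c=cv2.convertScaleAbs(c,alpha=1.5,beta=10)
    cv2.imwrite('pics/'+name,cv2.resize(c,None,fx=k,fy=k,interpolation=cv2.INTER_CUBIC))
E
python3 - <<'E'
from h import *
t=load('top0'); s=load('side0')
up(t,170,120,400,250,3.4,'t0.png'); up(s,180,120,340,350,2.6,'s0.png')
for f,n in ((t,'top'),(s,'side')):
    m=brown(f['frame']); 
    k,l,st,c=cv2.connectedComponentsWithStats(m)
    for i in range(1,k):
        if st[i,4]>40:
            cs,_=cv2.findContours((l==i).astype(np.uint8),0,2)
            r=cv2.minAreaRect(cs[0]); p=onz(f,cv2.boxPoints(r),.017)
            e=[np.linalg.norm(p[1]-p[0]),np.linalg.norm(p[2]-p[1])]
            print(n,c[i].round(),st[i,4],p.mean(0).round(3),np.round(e,3))
E
```

```text
top [112. 113.] 1855 [0.896 0.511 0.017] [0.147 0.256]
top [466. 177.] 101 [ 0.673 -0.84   0.017] [0.031 0.046]
side [221.  13.] 1348 [0.584 1.29  0.017] [0.289 0.354]
side [318.  86.] 1270 [0.902 0.542 0.017] [0.288 0.241]
side [287. 199.] 93 [ 0.674 -0.041  0.017] [0.021 0.052]
side [225. 320.] 51 [ 0.46  -0.388  0.017] [0.042 0.016]
```

View pics/t0.png

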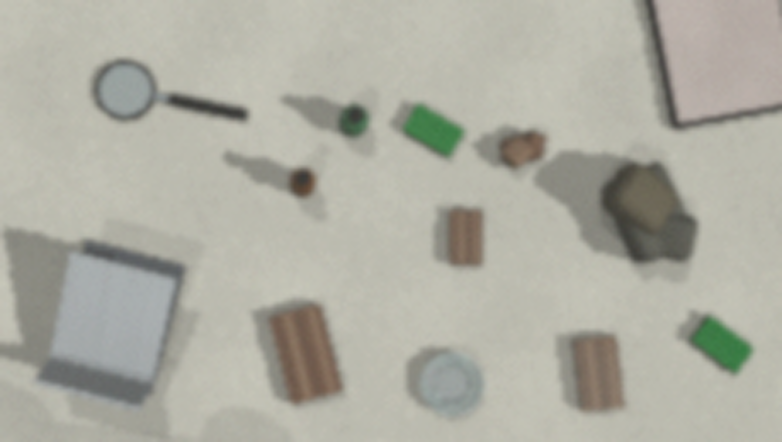

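View pics/s0.png

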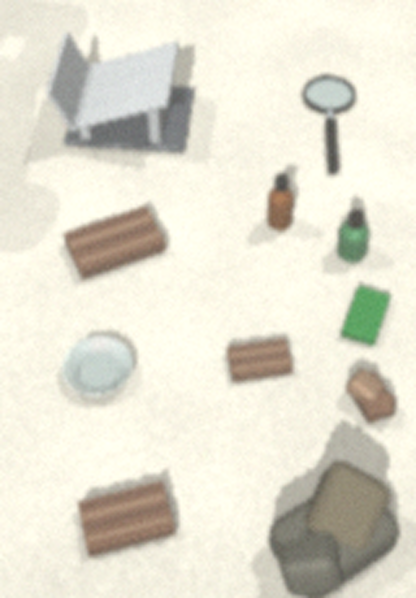

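```bash
cat >> h.py <<'E'
def brown2(img):
    i=cv2.GaussianBlur(img,(3,3),0).astype(float); r,g,b=i[...,0],i[...,1],i[...,2]
    return ((r/(b+1)>1.3)&(r/(g+1)>1.12)&(r<190)).astype(np.uint8)
E
python3 - <<'E'
from h import *
t=load('top0'); s=load('side0')
print(t['frame'][224,255:268].tolist())
for f,n in ((t,'top'),(s,'side')):
    m=brown2(f['frame']); 
    k,l,st,c=cv2.connectedComponentsWithStats(m)
    for i in range(1,k):
        if 40<st[i,4]<1200:
            cs,_=cv2.findContours((l==i).astype(np.uint8),0,2)
            r=cv2.minAreaRect(cs[0]); p=onz(f,cv2.boxPoints(r),.017)
            e=[np.linalg.norm(p[1]-p[0]),np.linalg.norm(p[2]-p[1])]
            j=np.argmax(e); v=p[j+1]-p[j]
            print(n,c[i].round(),st[i,4],p.mean(0).round(3),np.round(e,3),np.degrees(np.arctan2(v[1],v[0])).round(1))
# rack points (zoomed px t0 /3.4+170,120)
P=lambda x,y:(x/3.4+170,y/3.4+120)
print('shelf top edge L,R z=.035+.125*sin22', onz(t,[P(68,250),P(183,268)],.035+.125*np.sin(np.radians(22))))
print('backstop bottom L,R', onz(t,[P(53,355),P(158,385)],.035))
print('backstop top', onz(t,[P(40,380),P(143,403)],.035+.058*np.cos(np.radians(22))))
E
```

```text
[[73, 59, 48], [80, 66, 55], [84, 71, 59], [79, 65, 54], [72, 58, 48], [68, 54, 46], [68, 54, 45], [71, 57, 47], [75, 60, 49], [81, 66, 54], [81, 66, 54], [78, 62, 52], [78, 66, 57]]
top [323. 163.] 70 [ 0.715 -0.297  0.017] [0.042 0.027] -89.0
top [443. 175.] 183 [ 0.681 -0.752  0.017] [0.061 0.042] -89.0
top [464. 177.] 219 [ 0.671 -0.833  0.017] [0.054 0.057] 178.8
top [306. 189.] 109 [ 0.615 -0.233  0.017] [0.027 0.049] -179.6
top [443. 203.] 199 [ 0.571 -0.751  0.017] [0.053 0.057] 179.0
top [259. 224.] 364 [ 0.484 -0.057  0.017] [0.054 0.095] -164.4
top [122. 222.] 101 [0.481 0.457 0.017] [0.076 0.019] -16.3
top [346. 229.] 130 [ 0.469 -0.381  0.017] [0.033 0.067] -172.8
side [137.  34.] 58 [0.156 1.142 0.017] [0.028 0.141] -80.4
side [212. 109.] 93 [0.479 0.452 0.017] [0.072 0.026] -9.6
side [287. 200.] 119 [ 0.673 -0.043  0.017] [0.058 0.025] 74.1
side [224. 213.] 565 [ 0.484 -0.062  0.017] [0.102 0.065] 15.6
side [279. 258.] 262 [ 0.614 -0.239  0.017] [0.06  0.037] 0.9
side [322. 272.] 196 [ 0.714 -0.295  0.017] [0.032 0.052] -74.9
side [228. 319.] 653 [ 0.467 -0.385  0.017] [0.078 0.05 ] 6.6
shelf top edge L,R z=.035+.125*sin22 [[0.58867236 0.19473581 0.08182582]
 [0.57178054 0.07364279 0.08182582]]
backstop bottom L,R [[0.47697992 0.21584553 0.035     ]
 [0.44640114 0.1014443  0.035     ]]
backstop top [[0.45270568 0.21887227 0.08877666]
 [0.43062695 0.11159077 0.08877666]]
```

```bash
cat >> h.py <<'E'
def pose(s=None):
    s=s or robot.state(); return np.array(s['ee_pos']),R.from_rotvec(s['tcp_rot'])
def goal_down(yaw,tilt=0,ref=None):
    """tool x = down tilted by 'tilt' (as normal to shelf with slope dir yaw), tool y along slab y; sign chosen nearest ref"""
    ex=np.array([np.cos(yaw)*np.cos(tilt),np.sin(yaw)*np.cos(tilt),np.sin(tilt)]); ey=np.array([-np.sin(yaw),np.cos(yaw),0]); ez=np.cross(ex,ey)
    best=None
    for sg in (1,-1):
        X=-ez; Y=sg*ey; M=R.from_matrix(np.c_[X,Y,np.cross(X,Y)])
        a=(ref.inv()*M).magnitude() if ref is not None else 0
        if best is None or a<best[0]: best=(a,M)
    return best[1]
def plan(p,Rg,n=None):
    """print turn (tool frame) and shift along the tool axes before/after the turn"""
    p0,R0=pose(); rv=(R0.inv()*Rg).as_rotvec()
    print('turn',rv.round(3),'shift now-axes mm',(R0.inv().apply(p-p0)*1000).round(1),'goal-axes mm',(Rg.inv().apply(p-p0)*1000).round(1))
E
python3 - <<'E'
from h import *
p,r=pose(); print(r.as_matrix().round(3))
w=load('wrist0'); o,d=ray(w,[[256.8,190.8]]); print('cam in tool',r.inv().apply(o-p),'look',r.inv().apply(d[0]),'right',r.inv().apply(w['extrinsics'][0,:3]))
g=goal_down(np.radians(-12),0,r)
print(g.as_matrix().round(3)); plan(np.array([.47,.158,.30]),g)
E
```

```text
[[-0.001  0.231  0.973]
 [-0.001  0.973 -0.231]
 [-1.    -0.001 -0.   ]]
cam in tool [-0.1190344   0.00012298 -0.070866  ] look [ 9.59982156e-01 -7.46849500e-04  2.80060309e-01] right [ 6.78588785e-04  9.99999720e-01 -3.15798051e-04]
[[ 0.     0.208  0.978]
 [-0.     0.978 -0.208]
 [-1.    -0.     0.   ]]
turn [-0.023 -0.     0.001] shift now-axes mm [ -43.9 -287.7  420.9] goal-axes mm [ -44.1 -297.4  414.1]
```

>>> send_rows(
  steps=[
    [[-3,-19,36],[0,0,0],1],
    [[-3,-19,36],[0,0,0],1],
    [[-3,-19,36],[0,0,0],1],
    [[-3,-19,36],[0,0,0],1],
    [[-3,-19,36],[0,0,0],1],
  ],
)

```text
time_s: 0.57
ee_pos: [0.2792, 0.4004, 0.2688]
tcp_rot: [0.17, 1.568, -0.175]
contact_force: [0.1, 0.2, 0.3]
gripper_width: 0.0853
```

>>> send_rows(
  steps=[
    [[-3,-19,36],[0,0,0],1],
    [[-3,-19,36],[0,0,0],1],
    [[-3,-19,36],[0,0,0],1],
    [[-3,-19,36],[0,0,0],1],
    [[-3,-19,36],[0,0,0],1],
  ],
)

```text
time_s: 0.98
ee_pos: [0.4361, 0.2634, 0.2835]
tcp_rot: [0.169, 1.569, -0.175]
contact_force: [0.9, 1.3, -0.1]
gripper_width: 0.0858
```

>>> send_rows(
  steps=[
    [[-3,-19,36],[0,0,0],1],
    [[-3,-19,36],[0,0,0],1],
    [[-3,-19,36],[0,0,0],1],
    [[-3,-19,36],[0,0,0],1],
    [[0,0,0],[0,0,0],1],
  ],
)

```text
time_s: 1.4
ee_pos: [0.5654, 0.1493, 0.2939]
tcp_rot: [0.173, 1.57, -0.181]
contact_force: [0.2, 0.3, -0.6]
gripper_width: 0.0852
```

Run:
```python
from h import *
print(robot.state()['time_s'],pose()[0], pose()[1].as_rotvec())
w=grab('wrist','w1'); up(w,0,0,512,384,1.5,'w1b.png')
```

```text
1.4 [0.56544361 0.14925593 0.29388807] [ 0.1730669  1.5695235 -0.1812759]
```

View pics/w1b.png

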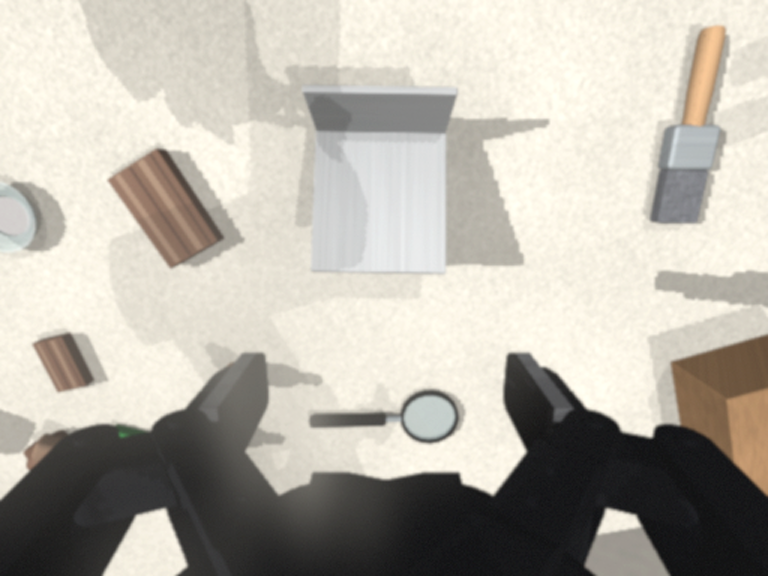

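Run:
```python
from h import *
w=load('w1'); t22=np.radians(22)
a=onz(w,np.array([[314,131],[447,131]])/1.5,.035)
b=onz(w,np.array([[312,271],[444,272]])/1.5,.035+.125*np.sin(t22))
c=onz(w,np.array([[305,90],[456,92]])/1.5,.035+.058*np.cos(t22))
for q in (a,b,c): print(q.round(4).tolist(),np.linalg.norm(q[1]-q[0]).round(4),q.mean(0).round(4),'yaw',np.degrees(np.arctan2(*( (q[1]-q[0])[[1,0]])) -np.pi/2).round(2))
v=b.mean(0)-a.mean(0); print('slope horiz',np.hypot(*v[:2]),.125*np.cos(t22),np.degrees(np.arctan2(v[1],v[0])))
m=brown2(w['frame']); k,l,st,cc=cv2.connectedComponentsWithStats(m)
for i in range(1,k):
    if st[i,4]>300: print(cc[i].round(),st[i])
up(w,60,80,170,190,6,'w1c.png'); up(w,190,40,320,200,4,'w1d.png')
```

```text
[[0.4486, 0.1096, 0.035], [0.475, 0.2244, 0.035]] 0.1178 [0.4618 0.167  0.035 ] yaw -12.93
[[0.5621, 0.0845, 0.0818], [0.5879, 0.1942, 0.0818]] 0.1126 [0.575  0.1394 0.0818] yaw -13.26
[[0.4266, 0.1188, 0.0888], [0.453, 0.2274, 0.0888]] 0.1118 [0.4398 0.1731 0.0888] yaw -13.66
slope horiz 0.1165134685473331 0.11589798182084843 -13.71605378069487
[469.  50.] [ 455   17   28   67 1104]
[109. 138.] [  73  100   72   77 2772]
[ 40. 242.] [ 24 225  33  35 669]
[486. 269.] [ 448  224   64  108 4432]
```

View pics/w1c.png

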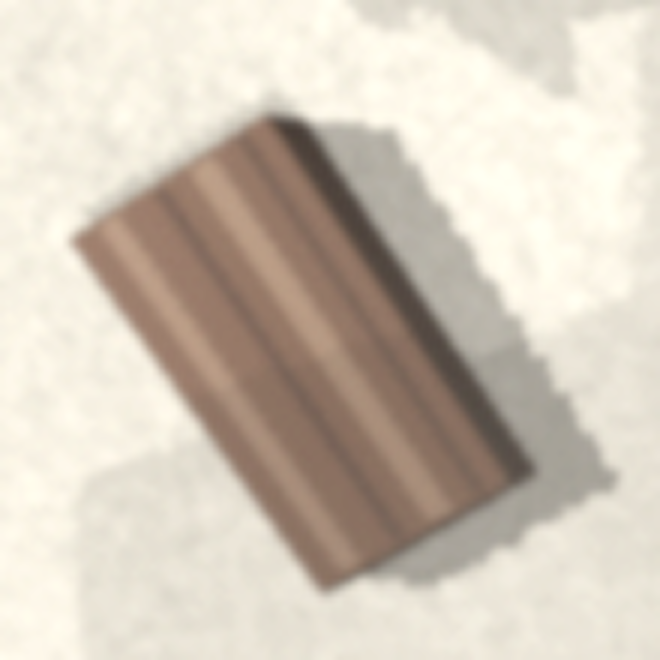

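View pics/w1d.png

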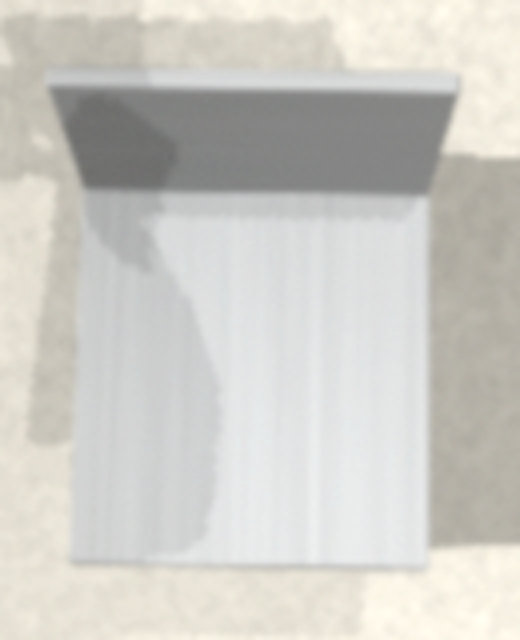

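Run:
```python
from h import *
w=load('w1'); t22=np.radians(22)
D=lambda L:np.array(L)/4+[190,40]-.375
C=lambda L:np.array(L)/6+[60,80]-.4
a=onz(w,D([[84,189],[430,194]]),.035)
b=onz(w,D([[70,564],[427,567]]),.035+.125*np.sin(t22))
c=onz(w,D([[51,85],[459,90]]),.035+.058*np.cos(t22))
for q in (a,b,c): print(q.round(4).tolist(),np.linalg.norm(q[1]-q[0]).round(4),q.mean(0).round(4),'yaw',np.degrees(np.arctan2(*( (q[1]-q[0])[[1,0]])) -np.pi/2).round(2))
v=b.mean(0)-a.mean(0); print('slope horiz',np.hypot(*v[:2]),.125*np.cos(t22),np.degrees(np.arctan2(v[1],v[0])))
v=a.mean(0)-c.mean(0); print(np.hypot(*v[:2]),.058*np.sin(t22))
q=onz(w,C([[75,241],[268,117],[503,488],[325,590]]),.018)
print(q.round(4).tolist(),np.linalg.norm(np.diff(q[[0,1,2,3,0]],axis=0),axis=1).round(4),q.mean(0).round(4))
for i,j in((1,2),(0,3)): v=q[j]-q[i]; print(np.degrees(np.arctan2(v[1],v[0])))
```

```text
[[0.4485, 0.1114, 0.035], [0.4757, 0.2231, 0.035]] 0.1149 [0.4621 0.1672 0.035 ] yaw -13.71
[[0.5618, 0.0835, 0.0818], [0.5881, 0.1946, 0.0818]] 0.1142 [0.5749 0.139  0.0818] yaw -13.3
[[0.4273, 0.1175, 0.0888], [0.4539, 0.2277, 0.0888]] 0.1134 [0.4406 0.1726 0.0888] yaw -13.6
slope horiz 0.1163175573848346 0.11589798182084843 -14.029018105890927
0.022163535581357436 0.0217271824181229
[[0.4443, -0.0974, 0.018], [0.4283, -0.0415, 0.018], [0.5238, -0.0172, 0.018], [0.5385, -0.0703, 0.018]] [0.0582 0.0986 0.0551 0.098 ] [ 0.4837 -0.0566  0.018 ]
14.26981129966619
16.04621800836692
```

Run:
```python
from h import *
p,r=pose(); g=goal_down(np.radians(15.5),0,r); plan(np.array([.484,-.059,.10]),g); print(g.as_rotvec())
```

```text
turn [-0.495 -0.008  0.004] shift now-axes mm [ 195.2 -221.5  -29.4] goal-axes mm [ 193.8 -181.3 -132.7]
[-0.21235361  1.56034484  0.21235361]
```

>>> send_rows(
  steps=[
    [[10,0,0],[-0.12,-0.002,0.001],1],
    [[10,0,0],[-0.12,-0.002,0.001],1],
    [[10,0,0],[-0.12,-0.002,0.001],1],
    [[10,0,0],[-0.12,-0.002,0.001],1],
    [[10,-20,-15],[-0.015,0,0],1],
  ],
)

```text
time_s: 1.87
ee_pos: [0.5527, 0.1322, 0.2425]
tcp_rot: [-0.23, 1.556, 0.235]
contact_force: [-0.0, -0.0, -0.1]
gripper_width: 0.0855
```

Run:
```python
from h import *
p,r=pose(); g=goal_down(np.radians(15.5),0,r); plan(np.array([.484,-.059,.10]),g)
```

```text
turn [ 0.026  0.002 -0.002] shift now-axes mm [ 141.9 -163.1 -121.8] goal-axes mm [ 142.5 -165.9 -117.2]
```

>>> send_rows(
  steps=[
    [[10,-32,-23],[0.026,0,0],1],
    [[10,-32,-23],[0,0,0],1],
    [[10,-32,-23],[0,0,0],1],
    [[10,-32,-23],[0,0,0],1],
    [[10,-32,-23],[0,0,0],1],
  ],
)

```text
time_s: 2.28
ee_pos: [0.4799, -0.0505, 0.1889]
tcp_rot: [-0.221, 1.558, 0.228]
contact_force: [0.4, -0.4, -1.1]
gripper_width: 0.0855
```

Run:
```python
from h import *
p,r=pose(); g=goal_down(np.radians(15.5),0,r); plan(np.array([.484,-.059,.10]),g)
w=grab('wrist','w2'); up(w,0,0,512,384,1.5,'w2b.png')
```

```text
turn [ 0.016  0.002 -0.005] shift now-axes mm [88.9 -9.7  1.3] goal-axes mm [88.9 -9.3  1.6]
```

View pics/w2b.png

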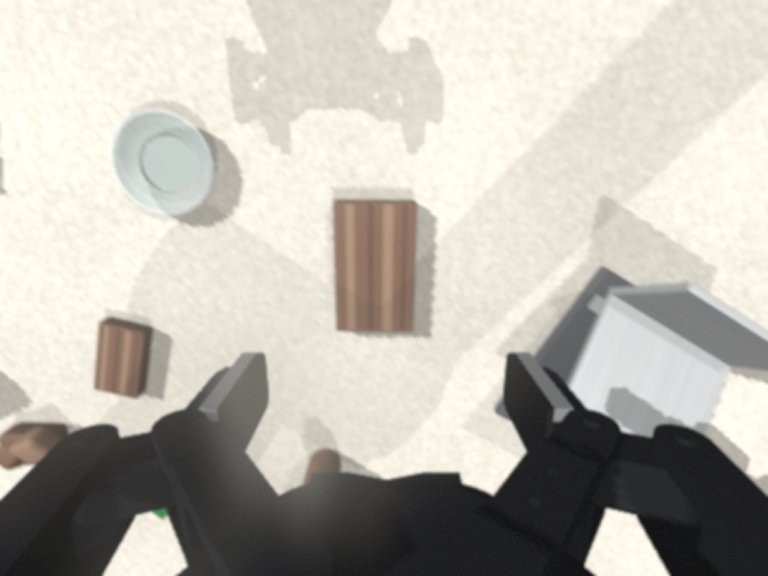

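Run:
```python
from h import *
w=load('w2')
q=onz(w,np.array([[333.5,200],[416.5,200],[413.5,331.5],[336.5,331.5]])/1.5,.018)
print(q.round(4).tolist(),np.linalg.norm(np.diff(q[[0,1,2,3,0]],axis=0),axis=1).round(4),q.mean(0).round(4))
v=q[2]+q[3]-q[1]-q[0]; a=np.arctan2(v[1],v[0]); print(np.degrees(a))
p,r=pose(); g=goal_down(a,0,r); c=q.mean(0); c[2]=.045; plan(c,g)
```

```text
[[0.4423, -0.0992, 0.018], [0.4257, -0.0427, 0.018], [0.5223, -0.0143, 0.018], [0.5392, -0.0721, 0.018]] [0.0589 0.1007 0.0601 0.1006] [ 0.4824 -0.0571  0.018 ]
15.993033727179402
turn [ 0.003 -0.003 -0.005] shift now-axes mm [142.   -3.3   4.5] goal-axes mm [142.   -2.6   4.2]
```

>>> send_rows(
  steps=[
    [[30,-3,4],[0,0,-0.005],1],
    [[35,0,0],[0,0,0],1],
    [[35,0,0],[0,0,0],1],
    [[30,0,0],[0,0,0],1],
    [[12,0,0],[0,0,0],1],
  ],
)

```text
time_s: 2.75
ee_pos: [0.4809, -0.0581, 0.0439]
tcp_rot: [-0.221, 1.554, 0.213]
contact_force: [-0.4, -0.1, 0.3]
gripper_width: 0.0856
```

Run:
```python
from h import *
p,r=pose(); print(p)
g=goal_down(np.radians(15.9),0,r); plan(np.array([.4828,-.0575,.028]),g)
w=grab('wrist','w3'); up(w,0,0,512,384,1.5,'w3b.png')
s=grab('side','s3'); up(s,150,120,300,280,4,'s3b.png')
```

```text
[ 0.48090407 -0.05809371  0.04393506]
turn [-0.     0.005  0.006] shift now-axes mm [15.9  0.1  1.9] goal-axes mm [15.9  0.1  2. ]
```

View pics/w3b.png

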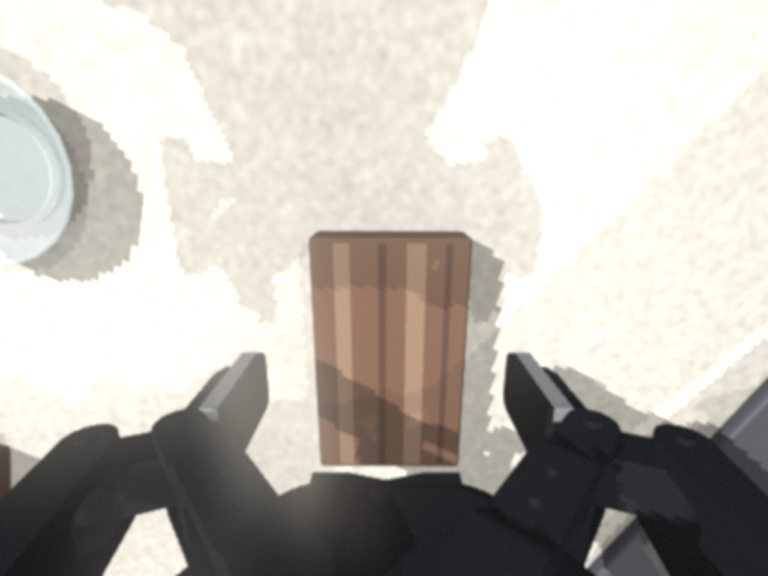

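View pics/s3b.png

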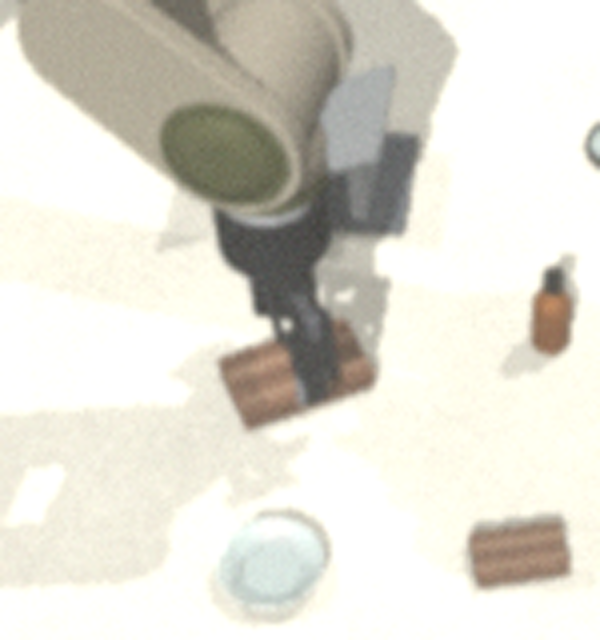

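Run:
```python
from h import *
w=load('w3'); p,r=pose()
for x in (.0,.006,.012,.018,.025):
    P=np.array([[x,sy*.0425,z] for sy in (-1,1) for z in (-.011,.011)])
    print(x,(proj(w,p+r.apply(P))*1.5).round(0).tolist())
```

```text
0.0 [[254.0, 362.0], [260.0, 421.0], [516.0, 362.0], [510.0, 421.0]]
0.006 [[260.0, 354.0], [265.0, 411.0], [510.0, 354.0], [505.0, 411.0]]
0.012 [[265.0, 347.0], [270.0, 401.0], [505.0, 347.0], [500.0, 401.0]]
0.018 [[270.0, 340.0], [274.0, 392.0], [500.0, 340.0], [496.0, 393.0]]
0.025 [[275.0, 332.0], [279.0, 383.0], [495.0, 332.0], [491.0, 383.0]]
```

>>> send_rows(
  steps=[
    [[12,0,2],[0,0.005,0.006],1],
    [[8,0,0],[0,0,0],1],
    [[2,0,0],[0,0,0],1],
    [[0,0,0],[0,0,0],0.5],
    [[0,0,0],[0,0,0],0.5],
  ],
  squeeze=40,
)

```text
time_s: 3.27
ee_pos: [0.4848, -0.0558, 0.0268]
tcp_rot: [-0.222, 1.554, 0.218]
contact_force: [0.6, -0.2, 0.5]
gripper_width: 0.0638
```

>>> send_rows(
  steps=[
    [[0,0,0],[0,0,0],0.3],
    [[0,0,0],[0,0,0],0.3],
    [[0,0,0],[0,0,0],0.3],
    [[0,0,0],[0,0,0],0.3],
    [[0,0,0],[0,0,0],0.3],
  ],
)

```text
time_s: 3.68
ee_pos: [0.485, -0.0557, 0.0291]
tcp_rot: [-0.223, 1.551, 0.217]
contact_force: [1.6, -0.8, -2.8]
gripper_width: 0.0588
```

Run:
```python
from h import *
p,r=pose(); s=robot.state();print(p,s['gripper_width'],s['contact_force'])
w=grab('wrist','w4'); up(w,0,0,512,384,1.5,'w4b.png')
s=grab('side','s4'); up(s,150,120,300,280,4,'s4b.png')
for x in (.006,.012,.018,.025):
    P=np.array([[x,sy*.030,z] for sy in (-1,1) for z in (-.011,.011)])
    print(x,(proj(w,p+r.apply(P))*1.5).round(0).tolist())
```

```text
[ 0.485049   -0.05566676  0.02906291] 0.05881327252009617 [ 1.63855237 -0.77492336 -2.76883253]
0.006 [[298.0, 352.0], [301.0, 408.0], [473.0, 352.0], [469.0, 408.0]]
0.012 [[301.0, 344.0], [305.0, 399.0], [469.0, 344.0], [466.0, 399.0]]
0.018 [[304.0, 338.0], [308.0, 390.0], [466.0, 338.0], [463.0, 390.0]]
0.025 [[308.0, 330.0], [311.0, 381.0], [463.0, 330.0], [460.0, 381.0]]
```

View pics/w4b.png

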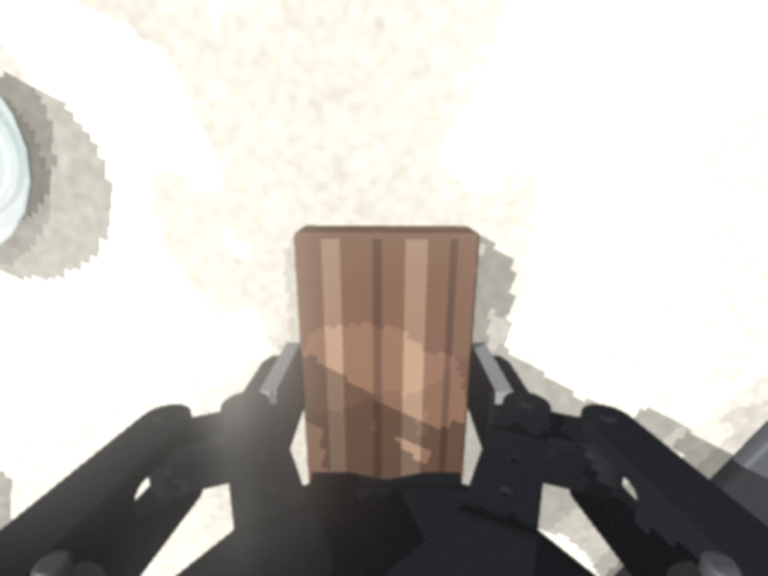

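View pics/s4b.png

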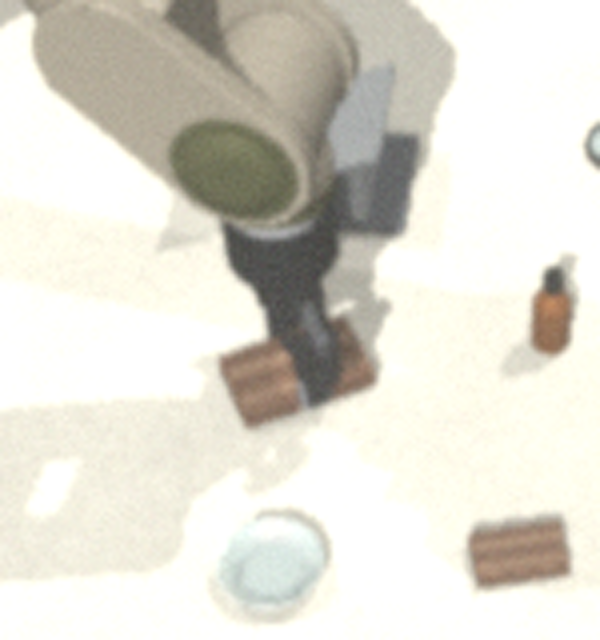

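Run:
```python
from h import *
s=load('s4'); p,r=pose()
M=r.as_matrix()
for off in (-.030,-.036,-.042):
    q=onplane(s,[[228.3,220.7],[224.5,221.2],[233,218.8]],p+M[:,1]*off,M[:,1]); print(off,(r.inv().apply(q-p)*1000).round(1).tolist(),q[:,2].round(4))
up(s,195,180,260,240,10,'s4c.png')
```

```text
-0.03 [[23.7, -30.0, -0.4], [20.0, -30.0, -11.7], [22.8, -30.0, 14.2]] [0.0054 0.0091 0.0064]
-0.036 [[16.1, -36.0, -2.0], [12.4, -36.0, -13.2], [15.2, -36.0, 12.4]] [0.013  0.0167 0.014 ]
-0.042 [[8.5, -42.0, -3.7], [4.8, -42.0, -14.8], [7.6, -42.0, 10.7]] [0.0207 0.0243 0.0217]
```

View pics/s4c.png

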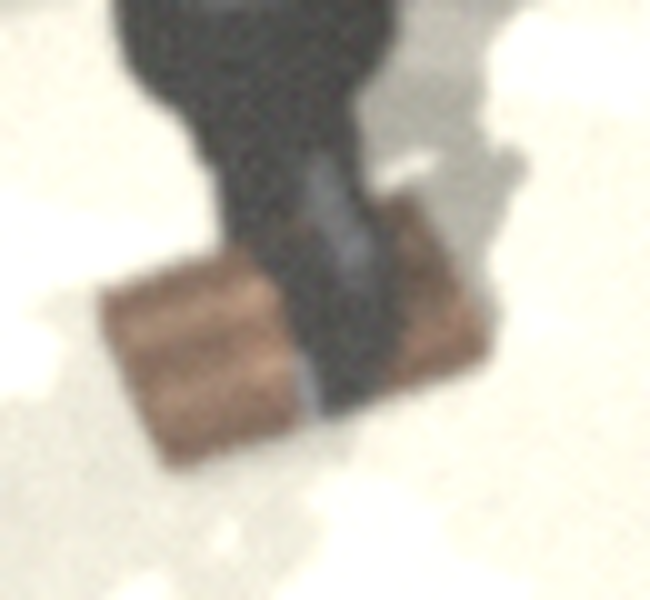

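>>> send_rows(
  steps=[
    [[0,0,0],[0,0,0],0.3],
    [[-10,0,0],[0,0,0],0.3],
    [[-20,0,0],[0,0,0],0.3],
    [[-30,0,0],[0,0,0],0.3],
    [[-20,0,0],[0,0,0],0.3],
  ],
  squeeze=60,
)

```text
time_s: 4.2
ee_pos: [0.4821, -0.0549, 0.1073]
tcp_rot: [-0.219, 1.562, 0.221]
contact_force: [0.8, -0.2, -1.9]
gripper_width: 0.0581
```

Run:
```python
from h import *
p,r=pose(); s=robot.state();print(p,s['gripper_width'],s['contact_force'])
w=grab('wrist','w5'); up(w,0,0,512,384,1.5,'w5b.png')
s=grab('side','s5'); up(s,150,100,300,260,4,'s5b.png')
```

```text
[ 0.48211888 -0.05491305  0.10733961] 0.05809372327137647 [ 0.84779623 -0.1691987  -1.90842148]
```

View pics/w5b.png

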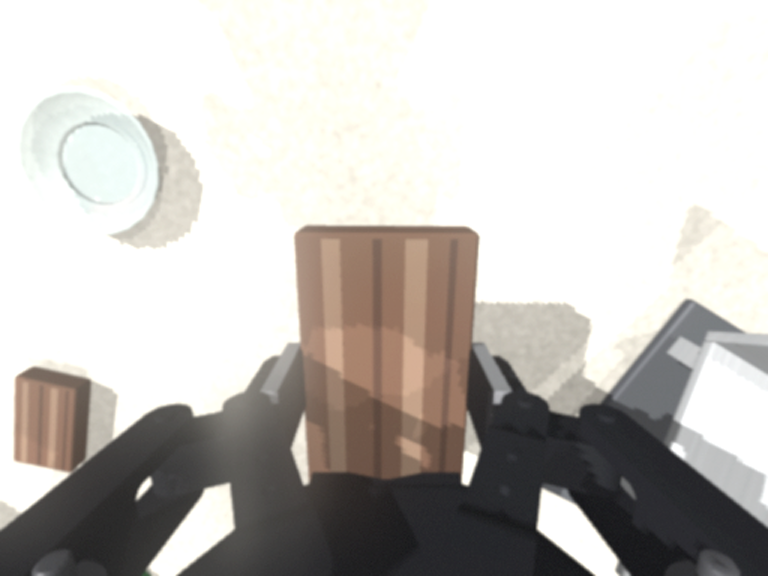

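View pics/s5b.png

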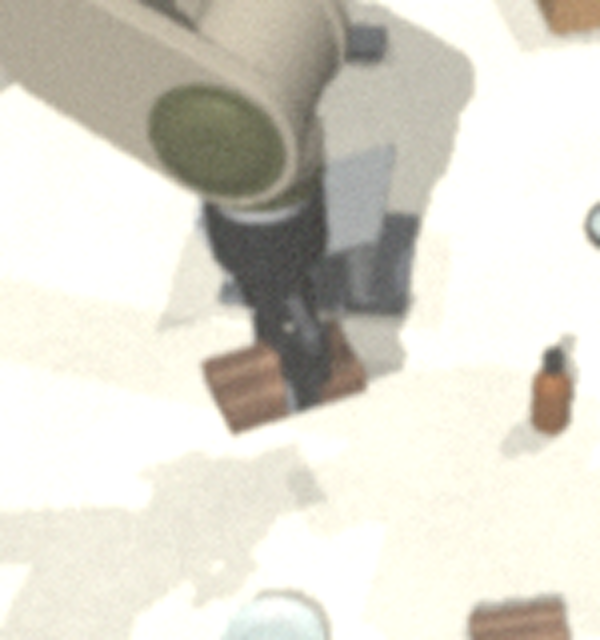

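Run:
```python
from h import *
w=load('w5'); p,r=pose(); M=r.as_matrix(); up(w,190,140,330,330,4,'w5c.png')
```

```text
(no output)
```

View pics/w5c.png

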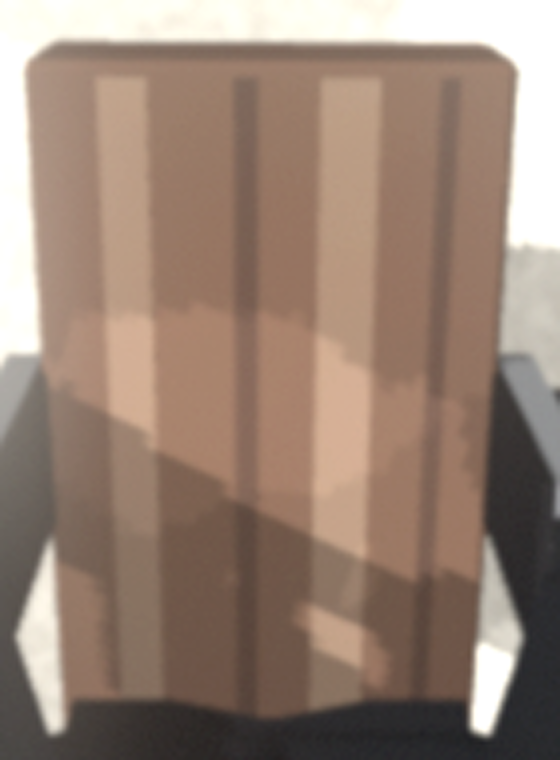

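Run:
```python
from h import *
w=load('w5'); p,r=pose()
fl,cx,cy,E=cam(w)
for (xl,xr,row) in ((26,517,70),(68,468,680),(48,493,350)):
    d=fl*.060/((xr-xl)/4); u=190+(xl+xr)/8-.4; v=140+row/4-.4
    q=E[:3,:3].T@(np.array([(u-cx)/fl*d,-(v-cy)/fl*d,-d])-E[:3,3]); print((r.inv().apply(q-p)*1000).round(1))
for x in (.009,.011,.013):
    M=r.as_matrix(); q=onplane(w,[[256,140+62/4-.4],[256,140+70/4-.4]],p+M[:,0]*x,M[:,0]); print(x,(r.inv().apply(q-p)*1000).round(1).tolist())
for x in (.027,.029,.031):
    q=onplane(w,[[256,140+43/4-.4]],p+M[:,0]*x,M[:,0]); print(x,(r.inv().apply(q-p)*1000).round(1).tolist())
```

```text
[ 11.2   0.9 -51.1]
[15.5  0.5 41.4]
[ 14.2   0.8 -12.7]
0.009 [[9.0, 0.2, -52.4], [9.0, 0.2, -51.5]]
0.011 [[11.0, 0.2, -52.1], [11.0, 0.2, -51.1]]
0.013 [[13.0, 0.2, -51.8], [13.0, 0.2, -50.8]]
0.027 [[27.0, 0.2, -52.4]]
0.029 [[29.0, 0.2, -52.1]]
0.031 [[31.0, 0.2, -51.8]]
```

```bash
cat >> h.py <<'E'
SO=np.array([.4621,.1672,.035]); SY=np.radians(-13.6); T22=np.radians(22)
SEX=np.array([np.cos(SY)*np.cos(T22),np.sin(SY)*np.cos(T22),np.sin(T22)]); SEY=np.array([-np.sin(SY),np.cos(SY),0]); SEZ=np.cross(SEX,SEY)
SM=np.c_[SEX,SEY,SEZ]
def shelf_goal(sx,sy,sz,slab_in_tool,ref,dyaw=0):
    """TCP pose so that slab underside centre sits at shelf (sx,sy,sz)"""
    g=goal_down(SY,T22,ref)
    return SO+SM@np.array([sx,sy,sz])-g.apply(slab_in_tool), g
def inshelf(P): return (np.atleast_2d(P)-SO)@SM
E
python3 - <<'E'
from h import *
p,r=pose()
P,g=shelf_goal(.060,0,.085,np.array([.029,.0005,-.002]),r); print(P,g.as_rotvec()); plan(P,g)
P,g=shelf_goal(.060,0,.012,np.array([.029,.0005,-.002]),r); print(P)
E
```

```text
[0.47634825 0.16323856 0.16392457] [ 0.14082235  1.18097169 -0.20877772]
turn [ 0.511 -0.373 -0.099] shift now-axes mm [-55.9 211.8  54.1] goal-axes mm [-73.5 210.8 -32.8]
[0.50292777 0.1568083  0.09624015]
```

>>> send_rows(
  steps=[
    [[-15,0,0],[0.095,-0.07,-0.018],0.3],
    [[-15,0,0],[0.095,-0.07,-0.018],0.3],
    [[-15,0,0],[0.095,-0.07,-0.018],0.3],
    [[-15,0,0],[0.095,-0.07,-0.018],0.3],
    [[-15,0,0],[0.095,-0.07,-0.018],0.3],
  ],
)

```text
time_s: 4.72
ee_pos: [0.4716, -0.0545, 0.1776]
tcp_rot: [0.135, 1.202, -0.191]
contact_force: [0.2, 0.8, -2.8]
gripper_width: 0.0581
```

Run:
```python
from h import *
p,r=pose();print(p)
P,g=shelf_goal(.060,0,.085,np.array([.029,.0005,-.002]),r); plan(P,g)
```

```text
[ 0.47158965 -0.05445862  0.17758046]
turn [ 0.015 -0.02  -0.008] shift now-axes mm [ -2.  213.5 -45.1] goal-axes mm [ -4.8 212.7 -48.3]
```

>>> send_rows(
  steps=[
    [[-3,38,-8],[0.015,-0.02,-0.008],0.3],
    [[0,38,-9],[0,0,0],0.3],
    [[0,38,-9],[0,0,0],0.3],
    [[0,38,-9],[0,0,0],0.3],
    [[0,38,-9],[0,0,0],0.3],
  ],
)

```text
time_s: 5.13
ee_pos: [0.4744, 0.1389, 0.1616]
tcp_rot: [0.155, 1.175, -0.229]
contact_force: [1.7, -1.0, -1.5]
gripper_width: 0.0581
```

Run:
```python
from h import *
p,r=pose();print(p)
P,g=shelf_goal(.060,0,.030,np.array([.029,.0005,-.002]),r); plan(P,g)
w=grab('wrist','w6'); up(w,0,0,512,384,1.5,'w6b.png')
s=grab('side','s6'); up(s,150,80,300,220,4,'s6b.png')
```

```text
[0.47442841 0.13889171 0.16161135]
turn [-0.022  0.005  0.008] shift now-axes mm [51.2 24.4 -3.5] goal-axes mm [51.4 24.1 -2.7]
```

View pics/w6b.png

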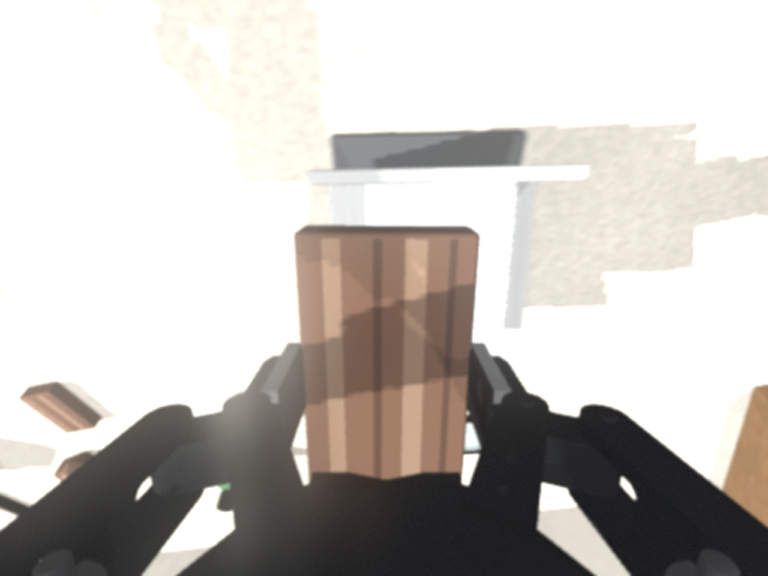

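View pics/s6b.png

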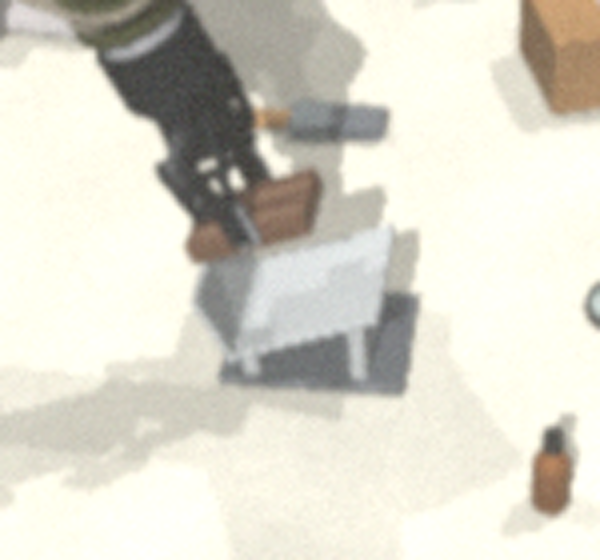

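>>> send_rows(
  steps=[
    [[2,24,-2],[-0.022,0.005,0.008],0.3],
    [[0,0,0],[0,0,0],0.3],
    [[20,0,0],[0,0,0],0.3],
    [[20,0,0],[0,0,0],0.3],
    [[8,0,0],[0,0,0],0.3],
  ],
)

```text
time_s: 5.65
ee_pos: [0.4942, 0.1647, 0.1081]
tcp_rot: [0.132, 1.19, -0.195]
contact_force: [-0.1, -0.6, -2.4]
gripper_width: 0.0584
```

Run:
```python
from h import *
p,r=pose();print(p)
P,g=shelf_goal(.058,0,.0,np.array([.029,.0005,-.002]),r); plan(P,g)
w=grab('wrist','w7'); up(w,0,0,512,384,1.5,'w7b.png')
s=grab('side','s7'); up(s,150,80,300,220,4,'s7b.png')
```

```text
[0.49420402 0.1647084  0.1081042 ]
turn [ 0.015 -0.008 -0.005] shift now-axes mm [26.8 -5.8  3.3] goal-axes mm [26.9 -5.6  3.1]
```

View pics/w7b.png

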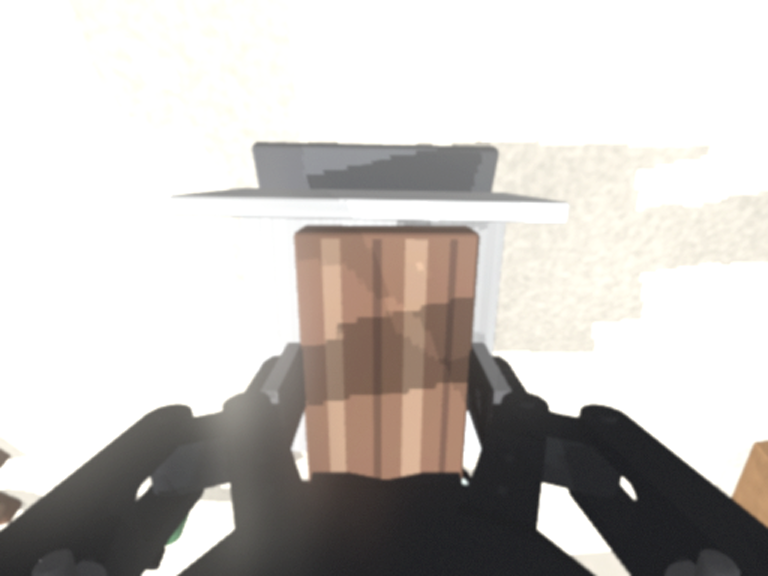

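View pics/s7b.png

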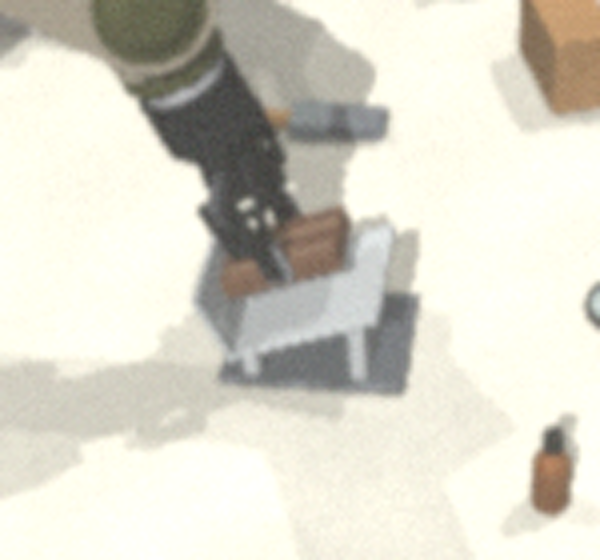

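>>> send_rows(
  steps=[
    [[5,-6,3],[0.015,-0.008,-0.005],0.3],
    [[8,0,0],[0,0,0],0.3],
    [[5,0,0],[0,0,0],0.3],
    [[0,0,0],[0,0,0],0.3],
    [[0,0,0],[0,0,0],0.3],
  ],
)

```text
time_s: 6.17
ee_pos: [0.5028, 0.1543, 0.0935]
tcp_rot: [0.144, 1.179, -0.213]
contact_force: [0.3, 0.7, -2.9]
gripper_width: 0.0581
```

```bash
cat >> h.py <<'E'
def st(slab,sx=.058,sz=0,sy=0):
    s=robot.state(); p,r=pose(s); P,g=shelf_goal(sx,sy,sz,np.array(slab),r); print('t',round(s['time_s'],2),'slab in shelf',(inshelf(p+r.apply(slab))*1000).round(1),'F shelf',(np.array(s['contact_force'])@SM).round(1),'w',round(s['gripper_width'],4)); plan(P,g)
E
python3 -c "
from h import *
st([.029,.0005,-.002])"
```

```text
t 6.17 slab in shelf [[59.5 -2.5  9.2]] F shelf [-0.9  0.8 -2.7] w 0.0581
turn [-0.005  0.002  0.001] shift now-axes mm [ 9.2  2.5 -1.4] goal-axes mm [ 9.2  2.5 -1.4]
```

>>> send_rows(
  steps=[
    [[3,2,0],[0,0,0],0.3],
    [[2,0,0],[0,0,0],0.3],
    [[2,0,0],[0,0,0],0.3],
    [[0,0,0],[0,0,0],0.3],
    [[0,0,0],[0,0,0],0.3],
  ],
)

```text
time_s: 6.58
ee_pos: [0.5063, 0.1561, 0.0873]
tcp_rot: [0.144, 1.177, -0.212]
contact_force: [0.0, -0.3, -2.3]
gripper_width: 0.0579
```

```bash
python3 -c "
from h import *
st([.029,.0005,-.002])
s=grab('side','s8'); up(s,180,110,270,190,7,'s8b.png')"
```

```text
t 6.58 slab in shelf [[60.   0.1  2.4]] F shelf [-0.8 -0.3 -2.2] w 0.0579
turn [-0.004  0.004  0.001] shift now-axes mm [ 2.4 -0.1 -1.9] goal-axes mm [ 2.4 -0.1 -1.9]
```

View pics/s8b.png

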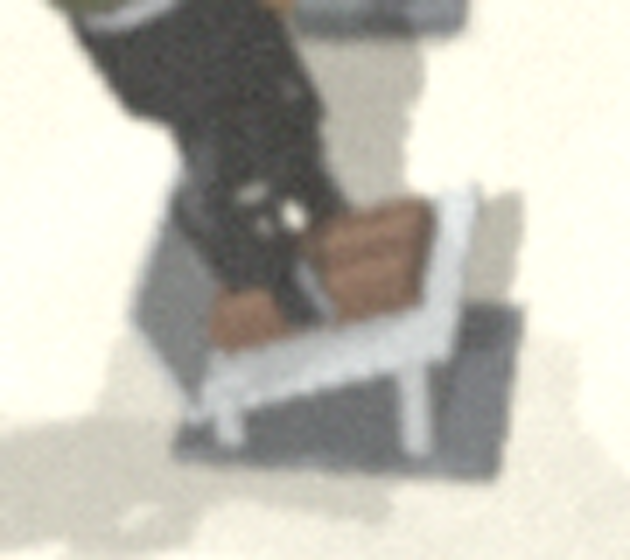

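>>> send_rows(
  steps=[
    [[1,0,-2],[0,0,0],0.3],
    [[0.5,0,-2],[0,0,0],0.3],
    [[0,0,-2],[0,0,0],0.3],
    [[0,0,0],[0,0,0],0.3],
    [[0,0,0],[0,0,0],0.3],
  ],
)

```text
time_s: 7.05
ee_pos: [0.5007, 0.1575, 0.0834]
tcp_rot: [0.144, 1.177, -0.212]
contact_force: [0.3, 0.0, -1.6]
gripper_width: 0.0582
```

```bash
python3 -c "
from h import *
st([.029,.0005,-.002],sx=.05)"
```

```text
t 7.05 slab in shelf [[53.1  0.2  0.9]] F shelf [-0.3  0.1 -1.6] w 0.0582
turn [-0.004  0.004  0.   ] shift now-axes mm [ 0.9 -0.2 -3. ] goal-axes mm [ 0.9 -0.2 -3. ]
```

>>> send_rows(
  steps=[
    [[0.5,0,-1],[0,0,0],0.3],
    [[0.5,0,-1],[0,0,0],0.3],
    [[0,0,-1],[0,0,0],0.3],
    [[0,0,0],[0,0,0],0.3],
    [[0,0,0],[0,0,0],0.3],
  ],
)

```text
time_s: 7.47
ee_pos: [0.4983, 0.1582, 0.0813]
tcp_rot: [0.144, 1.176, -0.212]
contact_force: [-0.2, 0.3, -2.3]
gripper_width: 0.0583
```

```bash
python3 -c "
from h import *
st([.029,.0005,-.002],sx=.05)"
```

```text
t 7.47 slab in shelf [[50.   0.3 -0.1]] F shelf [-1.1  0.3 -2.1] w 0.0583
turn [-0.004  0.004  0.   ] shift now-axes mm [-0.1 -0.3  0.1] goal-axes mm [-0.1 -0.3  0.1]
```

>>> send_rows(
  steps=[
    [[0.5,0,-1],[0,0,0],0.3],
    [[0.5,0,-0.5],[0,0,0],0.3],
    [[0,0,-0.5],[0,0,0],0.3],
    [[0,0,0],[0,0,0],0.3],
    [[0,0,0],[0,0,0],0.3],
  ],
)

```text
time_s: 7.88
ee_pos: [0.4984, 0.1584, 0.0806]
tcp_rot: [0.143, 1.172, -0.211]
contact_force: [0.2, -1.2, -1.3]
gripper_width: 0.0577
```

```bash
python3 -c "
from h import *
st([.029,.0005,-.002],sx=.05)
s=grab('side','s9'); up(s,180,110,270,190,7,'s9b.png')
w=grab('wrist','w9'); up(w,0,0,512,384,1.5,'w9b.png')"
```

```text
t 7.88 slab in shelf [[50.   0.6 -0.7]] F shelf [-0.1 -1.1 -1.3] w 0.0577
turn [-0.004  0.009 -0.001] shift now-axes mm [-0.7 -0.5  0.3] goal-axes mm [-0.7 -0.5  0.3]
```

View pics/s9b.png

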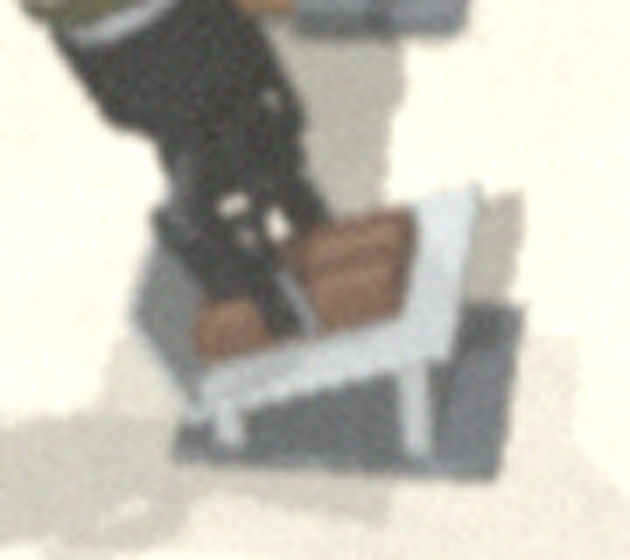

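View pics/w9b.png

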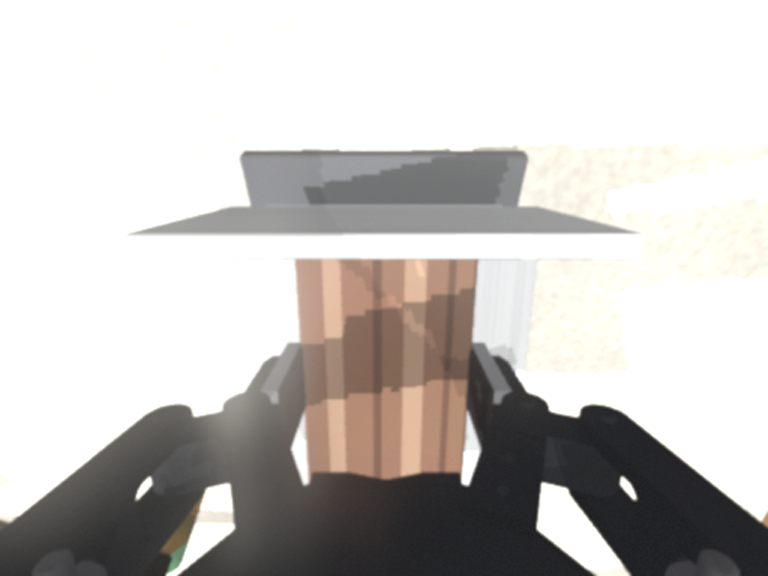

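>>> send_rows(
  steps=[
    [[0,0,0],[0,0,0],0.3],
    [[0,0,-1],[0,0,0],0.3],
    [[0,0,-1.5],[0,0,0],0.3],
    [[0,0,-2],[0,0,0],0.3],
    [[0,0,-2],[0,0,0],0.3],
  ],
)

```text
time_s: 8.4
ee_pos: [0.4979, 0.1589, 0.0811]
tcp_rot: [0.14, 1.159, -0.207]
contact_force: [7.0, -6.7, 1.1]
gripper_width: 0.058
```

```bash
python3 -c "
from h import *
st([.029,.0005,-.002],sx=.05)"
```

```text
t 8.4 slab in shelf [[50.   0.9 -0. ]] F shelf [ 8.2 -4.8 -2.1] w 0.058
turn [-0.     0.022 -0.003] shift now-axes mm [-0.  -0.8  0.6] goal-axes mm [-0.  -0.8  0.6]
```

>>> send_rows(
  steps=[
    [[0.5,0,0.5],[0,0.02,0],0.3],
    [[1,0,0],[0,0,0],0.3],
    [[1,0,0],[0,0,0],0.3],
    [[1,0,0],[0,0,0],0.3],
    [[1,0,0],[0,0,0],0.3],
  ],
)

```text
time_s: 8.82
ee_pos: [0.4992, 0.1586, 0.0805]
tcp_rot: [0.142, 1.174, -0.206]
contact_force: [-6.0, -0.2, 12.1]
gripper_width: 0.058
```

```bash
python3 -c "
from h import *
st([.029,.0005,-.002],sx=.05)"
```

```text
t 8.82 slab in shelf [[50.6  1.  -1.1]] F shelf [-0.8 -1.6 13.4] w 0.058
turn [-0.     0.007 -0.003] shift now-axes mm [-1.1 -0.9 -0.4] goal-axes mm [-1.1 -0.9 -0.4]
```

>>> send_rows(
  steps=[
    [[0,0,0],[0,0,0],0.3],
    [[0,0,0],[0,0,0],0.75],
    [[0,0,0],[0,0,0],0.85],
    [[0,0,0],[0,0,0],0.9],
    [[0,0,0],[0,0,0],0.95],
  ],
  squeeze=20,
)

```text
time_s: 9.23
ee_pos: [0.498, 0.1591, 0.0804]
tcp_rot: [0.143, 1.174, -0.206]
contact_force: [-0.4, -0.4, -0.6]
gripper_width: 0.0808
```

>>> send_rows(
  steps=[
    [[-5,0,0],[0,0,0],1],
    [[-15,0,0],[0,0,0],1],
    [[-25,0,0],[0,0,0],1],
    [[-35,0,10],[0,0,0],1],
    [[-35,0,10],[0,0,0],1],
  ],
)

```text
time_s: 9.65
ee_pos: [0.4699, 0.1642, 0.1916]
tcp_rot: [0.14, 1.19, -0.21]
contact_force: [0.7, -0.4, 0.1]
gripper_width: 0.0858
```

```bash
python3 -c "
from h import *
st([.029,.0005,-.002],sx=.05)
s=grab('side','s10'); up(s,180,110,270,190,7,'s10b.png')
w=grab('wrist','w10'); up(w,0,0,512,384,1.5,'w10b.png')"
```

```text
t 9.65 slab in shelf [[ 64.1  -0.7 113.1]] F shelf [ 0.8 -0.2 -0.2] w 0.0858
turn [ 0.001 -0.009  0.002] shift now-axes mm [113.2   0.8 -13.4] goal-axes mm [113.1   0.6 -14.4]
```

View pics/s10b.png

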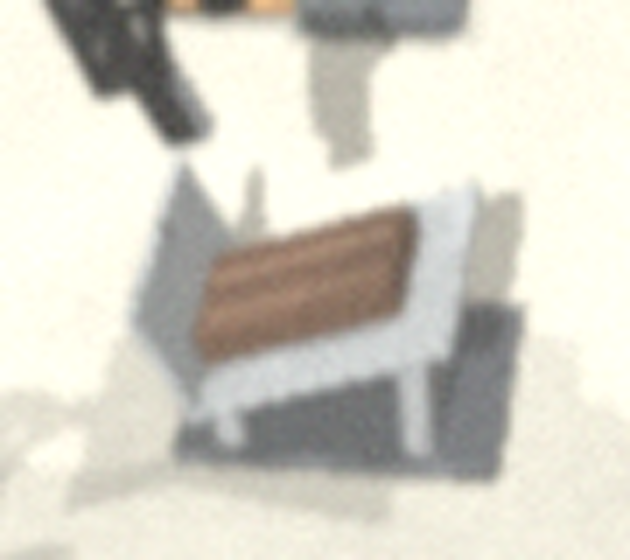

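View pics/w10b.png

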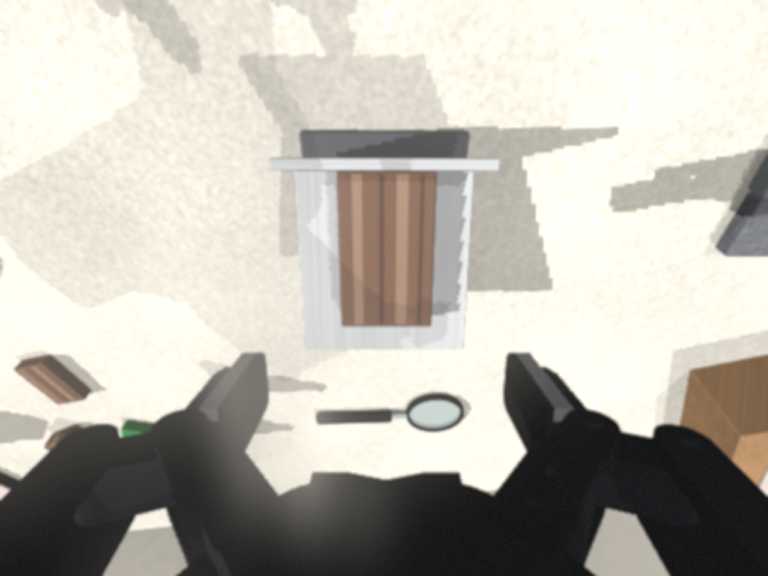

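Run:
```python
from h import *
w=load('w10')
q=onplane(w,np.array([[342,325.5],[431,325.5],[304,349],[465,349]])/1.5,SO+SEZ*.018,SEZ); print('top far edge',(inshelf(q[:2])*1000).round(1).tolist())
q=onplane(w,np.array([[304,349],[465,349]])/1.5,SO,SEZ); print('shelf far',(inshelf(q)*1000).round(1).tolist())
p,r=pose(); g=goal_down(np.radians(7),0,r); plan(np.array([.468,-.383,.14]),g)
```

```text
top far edge [[100.6, -28.3, 18.0], [100.6, 31.1, 18.0]]
shelf far [[126.2, -58.6, -0.0], [126.3, 58.7, -0.0]]
turn [-0.355  0.383  0.067] shift now-axes mm [  97.6 -533.5   94.8] goal-axes mm [  56.  -543.1  -70.9]
```

>>> send_rows(
  steps=[
    [[-3,-20,5],[-0.075,0.08,0.013],1],
    [[0,-25,0],[-0.075,0.08,0.013],1],
    [[0,-30,0],[-0.075,0.08,0.013],1],
    [[0,-35,0],[-0.075,0.08,0.013],1],
    [[0,-35,0],[-0.055,0.065,0.013],1],
  ],
)

```text
time_s: 10.17
ee_pos: [0.462, 0.0239, 0.2024]
tcp_rot: [-0.103, 1.573, 0.111]
contact_force: [1.5, -0.5, 0.9]
gripper_width: 0.0854
```

Run:
```python
from h import *
p,r=pose(); print(p); g=goal_down(np.radians(7),0,r); plan(np.array([.468,-.383,.18]),g)
```

```text
[0.4619657  0.02388319 0.20235503]
turn [ 0.014 -0.004 -0.005] shift now-axes mm [  20.4 -404.1  -49. ] goal-axes mm [  22.4 -404.6  -43.6]
```

>>> send_rows(
  steps=[
    [[2,-40,-4],[0.014,-0.004,-0.005],1],
    [[2,-40,-4],[0,0,0],1],
    [[2,-40,-4],[0,0,0],1],
    [[2,-40,-4],[0,0,0],1],
    [[2,-40,-5],[0,0,0],1],
  ],
)

```text
time_s: 10.58
ee_pos: [0.4659, -0.1846, 0.1895]
tcp_rot: [-0.096, 1.573, 0.1]
contact_force: [0.8, 0.3, 0.5]
gripper_width: 0.0855
```

>>> send_rows(
  steps=[
    [[2,-40,-5],[0,0,0],1],
    [[2,-40,-5],[0,0,0],1],
    [[2,-40,-5],[0,0,0],1],
    [[2,-40,-5],[0,0,0],1],
    [[2,-30,-4],[0,0,0],1],
  ],
)

```text
time_s: 11.0
ee_pos: [0.4621, -0.3841, 0.1749]
tcp_rot: [-0.091, 1.577, 0.099]
contact_force: [0.5, 0.5, -0.4]
gripper_width: 0.085
```

Run:
```python
from h import *
p,r=pose(); print(p); g=goal_down(np.radians(7),0,r); plan(np.array([.468,-.383,.18]),g)
w=grab('wrist','w11'); up(w,0,0,512,384,1.5,'w11b.png')
```

```text
[ 0.46209816 -0.38410999  0.17490196]
turn [-0.001 -0.008 -0.006] shift now-axes mm [-5.1  0.4  6. ] goal-axes mm [-5.1  0.4  6. ]
```

View pics/w11b.png

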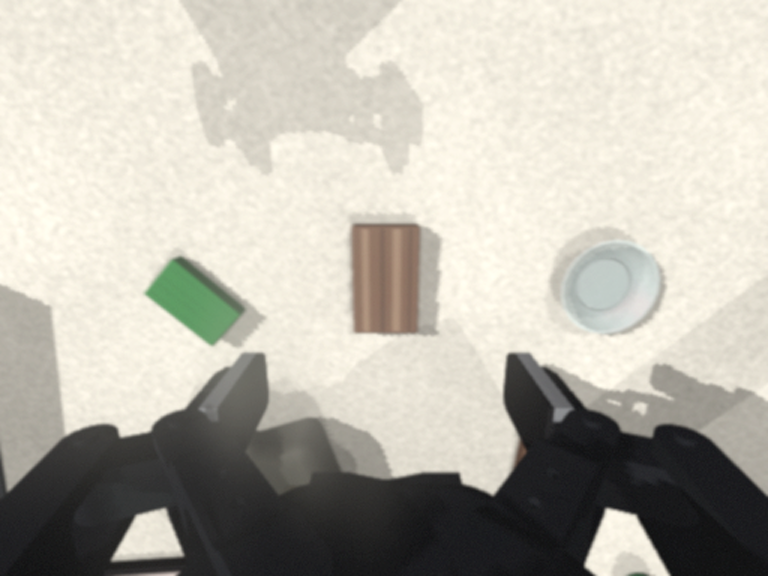

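Run:
```python
from h import *
w=load('w11')
q=onz(w,np.array([[352,224.5],[419.5,224.5],[418.5,332.5],[356,332.5]])/1.5,.016)
print(q.round(4).tolist(),np.linalg.norm(np.diff(q[[0,1,2,3,0]],axis=0),axis=1).round(4),q.mean(0).round(4))
v=q[2]+q[3]-q[1]-q[0]; a=np.arctan2(v[1],v[0]); print(np.degrees(a))
p,r=pose(); g=goal_down(a,0,r); c=q.mean(0); c[2]=.045; plan(c,g)
```

```text
[[0.4295, -0.4105, 0.016], [0.4239, -0.364, 0.016], [0.5037, -0.3532, 0.016], [0.5092, -0.3996, 0.016]] [0.0468 0.0805 0.0468 0.0804] [ 0.4666 -0.3818  0.016 ]
7.766270188703276
turn [-0.018 -0.008 -0.004] shift now-axes mm [128.9   5.7   7. ] goal-axes mm [128.9   6.1   6. ]
```

Run:
```python
from h import *
w=load('w11');p,r=pose(); print(p, r.as_rotvec())
o,d=ray(w,[[256.8,190.8]]); print(o, (r.inv().apply(o-p)*1000).round(1), r.inv().apply(w['extrinsics'][0,:3]))
```

```text
[ 0.46142212 -0.38871717  0.17389884] [-0.08982894  1.57720795  0.09532884]
[ 0.39273893 -0.3931368   0.29455895] [-120.1    4.2  -69.7] [-9.73107637e-04  9.99993235e-01 -3.54722918e-03]
```

>>> send_rows(
  steps=[
    [[30,6,6],[-0.018,-0.008,-0.004],1],
    [[38,0,0],[0,0,0],1],
    [[38,0,0],[0,0,0],1],
    [[20,0,0],[0,0,0],1],
    [[0,0,0],[0,0,0],1],
  ],
)

```text
time_s: 11.47
ee_pos: [0.4652, -0.3867, 0.0407]
tcp_rot: [-0.103, 1.567, 0.099]
contact_force: [-0.3, 0.4, 0.5]
gripper_width: 0.0857
```

Run:
```python
from h import *
p,r=pose(); print(p)
g=goal_down(np.radians(7.5),0,r); plan(np.array([.4666,-.3818,.022]),g)
```

```text
[ 0.46524329 -0.38668253  0.04072856]
turn [-0.002  0.001  0.003] shift now-axes mm [18.7  4.7  2. ] goal-axes mm [18.7  4.7  2. ]
```

>>> send_rows(
  steps=[
    [[6,5,2],[0,0,0],1],
    [[6,0,0],[0,0,0],1],
    [[4,0,0],[0,0,0],1],
    [[2,0,0],[0,0,0],1],
    [[0,0,0],[0,0,0],1],
  ],
)

```text
time_s: 11.88
ee_pos: [0.4676, -0.3812, 0.0237]
tcp_rot: [-0.105, 1.566, 0.098]
contact_force: [-0.1, -0.2, 0.9]
gripper_width: 0.0852
```

Run:
```python
from h import *
w=grab('wrist','w12'); up(w,0,0,512,384,1.5,'w12b.png')
p,r=pose(); print(p)
g=goal_down(np.radians(7.5),0,r); plan(np.array([.4666,-.3818,.022]),g)
```

```text
[ 0.46773021 -0.38135104  0.0240312 ]
turn [-0.001  0.003  0.005] shift now-axes mm [ 2.  -0.3 -1.2] goal-axes mm [ 2.  -0.3 -1.2]
```

View pics/w12b.png

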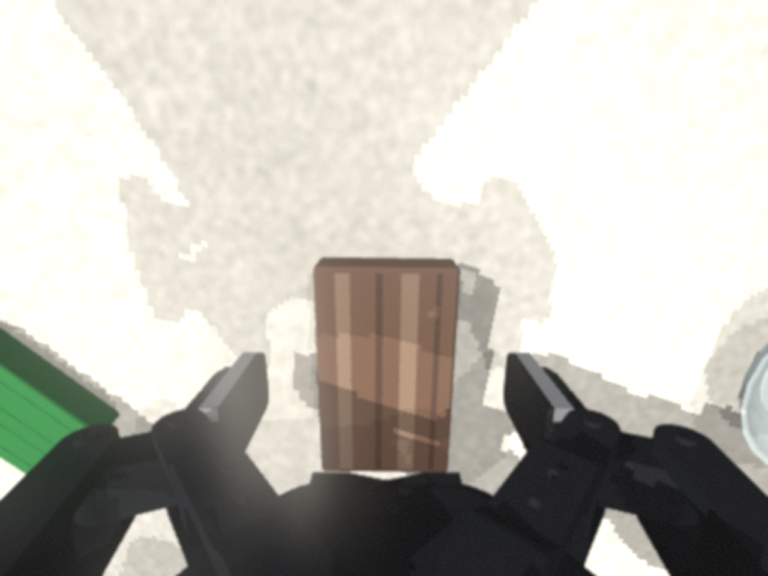

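>>> send_rows(
  steps=[
    [[0,0,0],[0,0,0],0.5],
    [[0,0,0],[0,0,0],0.3],
    [[0,0,0],[0,0,0],0.2],
    [[0,0,0],[0,0,0],0.2],
    [[0,0,0],[0,0,0],0.2],
  ],
  squeeze=40,
)

```text
time_s: 12.35
ee_pos: [0.4685, -0.3823, 0.0267]
tcp_rot: [-0.109, 1.563, 0.094]
contact_force: [0.4, 0.2, -1.4]
gripper_width: 0.0469
```

>>> send_rows(
  steps=[
    [[0,0,0],[0,0,0],0.2],
    [[0,0,0],[0,0,0],0.2],
    [[0,0,0],[0,0,0],0.2],
    [[0,0,0],[0,0,0],0.2],
    [[0,0,0],[0,0,0],0.2],
  ],
)

```text
time_s: 12.77
ee_pos: [0.4683, -0.3822, 0.0264]
tcp_rot: [-0.108, 1.563, 0.095]
contact_force: [-0.1, 0.3, -0.1]
gripper_width: 0.047
```

>>> send_rows(
  steps=[
    [[-8,0,0],[0,0,0],0.2],
    [[-20,0,0],[0,0,0],0.2],
    [[-35,0,0],[0,0,0],0.2],
    [[-35,0,0],[0,0,0],0.2],
    [[-35,0,0],[0,0,0],0.2],
  ],
  squeeze=60,
)

```text
time_s: 13.18
ee_pos: [0.4651, -0.3785, 0.1574]
tcp_rot: [-0.096, 1.574, 0.107]
contact_force: [1.2, -0.8, -1.9]
gripper_width: 0.0463
```

Run:
```python
from h import *
p,r=pose(); s=robot.state();print(p,s['gripper_width'],s['contact_force'])
w=grab('wrist','w13'); up(w,190,140,330,330,4,'w13c.png')
P,g=shelf_goal(.050,0,.11,np.array([.026,.0,-.001]),r); plan(P,g)
```

```text
[ 0.46509996 -0.37847298  0.15737542] 0.046326585292143355 [ 1.22095142 -0.79733992 -1.90772637]
turn [ 0.363 -0.377 -0.067] shift now-axes mm [-17.  545.1  62.4] goal-axes mm [ -65.1  531.2 -121.7]
```

View pics/w13c.png

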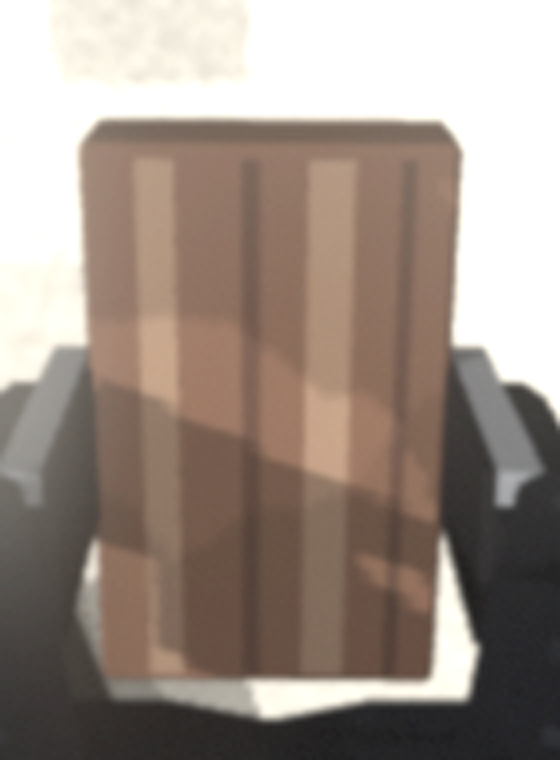

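Run:
```python
from h import *
w=load('w13'); fl,cx,cy,E=cam(w)
# tool pose in camera: nominal mount from w0
w0=load('wrist0'); p0=np.array([.12678462,.53492402,.25571435]); r0=R.from_rotvec([.18172457,1.56355333,-.18387008])
E0=w0['extrinsics']
def cam2tool(q): return r0.inv().apply(E0[:3,:3].T@(q-E0[:3,3])-p0)*1000
for (xl,xr,row) in ((80,461,150),(104,432,672)):
    d=fl*.048/((xr-xl)/4); u=190+(xl+xr)/8-.4; v=140+row/4-.4
    print(cam2tool(np.array([(u-cx)/fl*d,-(v-cy)/fl*d,-d])).round(1))
```

```text
[ 11.8   0.3 -39.9]
[11.5 -0.  38.5]
```

>>> send_rows(
  steps=[
    [[-5,20,0],[0.073,-0.075,-0.013],0.2],
    [[-5,25,0],[0.073,-0.075,-0.013],0.2],
    [[-5,30,0],[0.073,-0.075,-0.013],0.2],
    [[-5,35,0],[0.073,-0.075,-0.013],0.2],
    [[-5,35,0],[0.07,-0.075,-0.013],0.2],
  ],
)

```text
time_s: 13.65
ee_pos: [0.4705, -0.2385, 0.1932]
tcp_rot: [0.147, 1.159, -0.23]
contact_force: [1.0, 0.6, -1.1]
gripper_width: 0.0466
```

Run:
```python
from h import *
p,r=pose(); print(p)
P,g=shelf_goal(.050,0,.11,np.array([.0265,.0,-.0007]),r); plan(P,g)
```

```text
[ 0.47050424 -0.23848246  0.19320745]
turn [-0.017  0.022  0.012] shift now-axes mm [ -35.5  390.1 -110.7] goal-axes mm [ -28.6  392.3 -104.6]
```

>>> send_rows(
  steps=[
    [[-4,38,-10],[-0.017,0.022,0.012],0.2],
    [[-3,38,-10],[0,0,0],0.2],
    [[-3,38,-10],[0,0,0],0.2],
    [[-3,38,-10],[0,0,0],0.2],
    [[-3,38,-10],[0,0,0],0.2],
  ],
)

```text
time_s: 14.07
ee_pos: [0.4619, -0.0332, 0.1913]
tcp_rot: [0.147, 1.174, -0.216]
contact_force: [0.0, -0.0, -1.7]
gripper_width: 0.0461
```

>>> send_rows(
  steps=[
    [[-3,38,-10],[0,0,0],0.2],
    [[-3,38,-10],[0,0,0],0.2],
    [[-3,38,-10],[0,0,0],0.2],
    [[-3,38,-10],[0,0,0],0.2],
    [[0,15,-5],[0,0,0],0.2],
  ],
)

```text
time_s: 14.48
ee_pos: [0.4542, 0.1514, 0.1881]
tcp_rot: [0.148, 1.169, -0.214]
contact_force: [-0.2, -0.7, -2.2]
gripper_width: 0.0466
```

Run:
```python
from h import *
st([.0265,0,-.0007],sx=.048,sz=.045)
```

```text
t 14.48 slab in shelf [[ 53.3 -17.2 116.9]] F shelf [-0.9 -0.7 -2. ] w 0.0466
turn [-0.009  0.012 -0.001] shift now-axes mm [71.9 17.2 -6. ] goal-axes mm [71.9 17.3 -5. ]
```

>>> send_rows(
  steps=[
    [[5,14,-3],[-0.009,0.012,0],0.2],
    [[20,0,0],[0,0,0],0.2],
    [[20,0,0],[0,0,0],0.2],
    [[15,0,0],[0,0,0],0.2],
    [[0,0,0],[0,0,0],0.2],
  ],
)

```text
time_s: 14.9
ee_pos: [0.4758, 0.1677, 0.1316]
tcp_rot: [0.136, 1.179, -0.197]
contact_force: [-0.0, -0.3, -2.5]
gripper_width: 0.0463
```

Run:
```python
from h import *
st([.0265,0,-.0007],sx=.046,sz=.022)
s=grab('side','s14'); up(s,180,110,270,190,7,'s14b.png')
w=grab('wrist','w14'); up(w,0,0,512,384,1.5,'w14b.png')
```

```text
t 14.9 slab in shelf [[47.8  3.9 58.2]] F shelf [-0.9 -0.3 -2.3] w 0.0463
turn [ 0.009  0.003 -0.007] shift now-axes mm [36.1 -3.9 -1.8] goal-axes mm [36.2 -3.7 -1.7]
```

View pics/s14b.png

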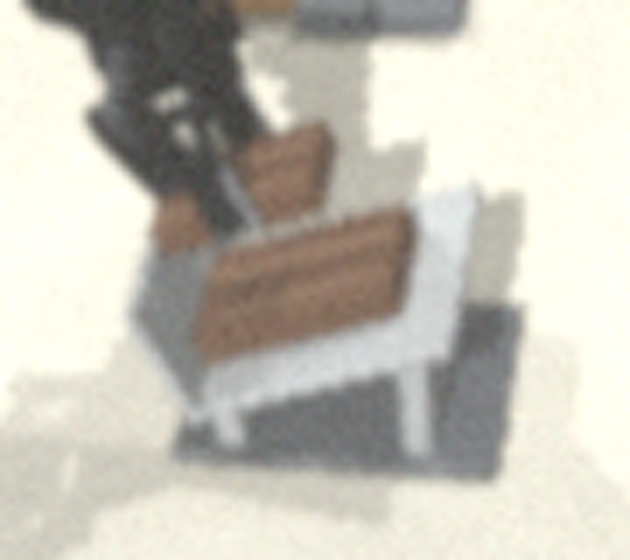

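View pics/w14b.png

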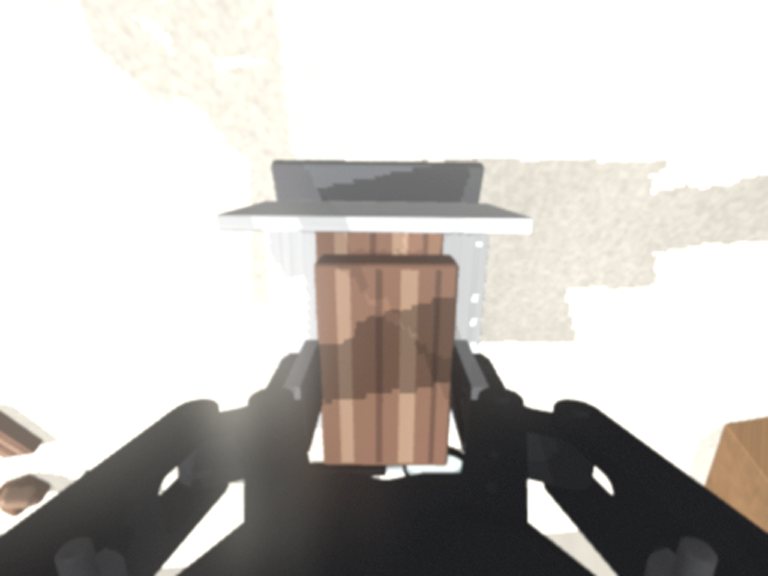

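>>> send_rows(
  steps=[
    [[5,-4,-1],[0.009,0.003,-0.007],0.2],
    [[14,0,0],[0,0,0],0.2],
    [[10,0,0],[0,0,0],0.2],
    [[4,0,0],[0,0,0],0.2],
    [[0,0,0],[0,0,0],0.2],
  ],
)

```text
time_s: 15.42
ee_pos: [0.4872, 0.1602, 0.1056]
tcp_rot: [0.144, 1.172, -0.21]
contact_force: [-0.5, -0.0, -2.5]
gripper_width: 0.0464
```

Run:
```python
from h import *
st([.0265,0,-.0007],sx=.042,sz=.019)
```

```text
t 15.42 slab in shelf [[50.1 -0.9 29.2]] F shelf [-1.4 -0.1 -2.1] w 0.0464
turn [-0.004  0.008 -0.001] shift now-axes mm [10.1  0.9 -8. ] goal-axes mm [10.2  0.9 -7.9]
```

>>> send_rows(
  steps=[
    [[3,1,-2],[0,0.008,0],0.2],
    [[3,0,-2],[0,0,0],0.2],
    [[2,0,-2],[0,0,0],0.2],
    [[0,0,0],[0,0,0],0.2],
    [[0,0,0],[0,0,0],0.2],
  ],
)

```text
time_s: 15.83
ee_pos: [0.4847, 0.162, 0.0962]
tcp_rot: [0.145, 1.18, -0.21]
contact_force: [0.4, 0.3, -1.4]
gripper_width: 0.0464
```

Run:
```python
from h import *
st([.0265,0,-.0007],sx=.040,sz=.019)
```

```text
t 15.83 slab in shelf [[43.8  0.3 21.6]] F shelf [-0.2  0.3 -1.4] w 0.0464
turn [-0.004  0.001 -0.002] shift now-axes mm [ 2.6 -0.2 -3.7] goal-axes mm [ 2.6 -0.2 -3.7]
```

>>> send_rows(
  steps=[
    [[1,0,-1.5],[0,0,0],0.2],
    [[0.5,0,-1.5],[0,0,0],0.2],
    [[0,0,-1],[0,0,0],0.2],
    [[0,0,-1],[0,0,0],0.2],
    [[0,0,-1.5],[0,0,0],0.2],
  ],
)

```text
time_s: 16.25
ee_pos: [0.4822, 0.163, 0.0944]
tcp_rot: [0.144, 1.171, -0.208]
contact_force: [6.2, -5.5, -1.1]
gripper_width: 0.0462
```

Run:
```python
from h import *
st([.0265,0,-.0007],sx=.040,sz=.019)
```

```text
t 16.25 slab in shelf [[40.8  0.7 20.8]] F shelf [ 6.4 -3.8 -3.8] w 0.0462
turn [-0.002  0.009 -0.003] shift now-axes mm [ 1.8 -0.7 -0.6] goal-axes mm [ 1.8 -0.6 -0.6]
```

Backstop contact felt (+6 N). Now lower onto the large slab.

>>> send_rows(
  steps=[
    [[0.5,0,0.3],[0,0.009,0],0.2],
    [[1,0,0],[0,0,0],0.2],
    [[1,0,0],[0,0,0],0.2],
    [[1,0,0],[0,0,0],0.2],
    [[1,0,0],[0,0,0],0.2],
  ],
)

```text
time_s: 16.67
ee_pos: [0.4836, 0.1627, 0.0921]
tcp_rot: [0.145, 1.179, -0.207]
contact_force: [-10.9, 1.1, 20.7]
gripper_width: 0.0463
```

Run:
```python
from h import *
st([.0265,0,-.0007],sx=.040,sz=.018)
```

```text
t 16.67 slab in shelf [[41.1  0.8 18.2]] F shelf [-2.3 -1.5 23.3] w 0.0463
turn [-0.002  0.002 -0.004] shift now-axes mm [ 0.2 -0.7 -1. ] goal-axes mm [ 0.2 -0.7 -1. ]
```

>>> send_rows(
  steps=[
    [[-0.3,0,-1],[0,0,0],0.2],
    [[-0.2,0,-1],[0,0,0],0.2],
    [[0,0,0],[0,0,0],0.2],
    [[0,0,0],[0,0,0],0.6],
    [[0,0,0],[0,0,0],0.7],
  ],
  squeeze=40,
)

```text
time_s: 17.08
ee_pos: [0.4826, 0.1634, 0.0928]
tcp_rot: [0.145, 1.175, -0.206]
contact_force: [-0.9, -0.1, -0.3]
gripper_width: 0.0597
```

Run:
```python
from h import *
st([.0265,0,-.0007],sx=.040,sz=.018)
```

```text
t 17.08 slab in shelf [[40.4  1.2 19.3]] F shelf [-0.9 -0.3  0.1] w 0.0597
turn [-0.002  0.006 -0.005] shift now-axes mm [ 1.3 -1.1 -0.3] goal-axes mm [ 1.3 -1.1 -0.3]
```

>>> send_rows(
  steps=[
    [[0,0,0],[0,0,0],0.8],
    [[-5,0,0],[0,0,0],0.9],
    [[-15,0,0],[0,0,0],1],
    [[-30,0,8],[0,0,0],1],
    [[-35,0,10],[0,0,0],1],
  ],
)

```text
time_s: 17.5
ee_pos: [0.4638, 0.1663, 0.1744]
tcp_rot: [0.142, 1.191, -0.209]
contact_force: [0.8, 0.2, -0.4]
gripper_width: 0.0853
```

Run:
```python
from h import *
s=grab('side','s15'); up(s,180,110,270,190,7,'s15b.png')
w=grab('wrist','w15'); up(w,0,0,512,384,1.5,'w15b.png')
p,r=pose(); print(p); g=goal_down(np.radians(1),0,r); plan(np.array([.614,-.236,.18]),g)
```

```text
[0.46621024 0.16690345 0.17943981]
turn [-0.253  0.385  0.045] shift now-axes mm [  87.7 -356.8  221.7] goal-axes mm [  -0.6 -405.4  140.7]
```

View pics/s15b.png

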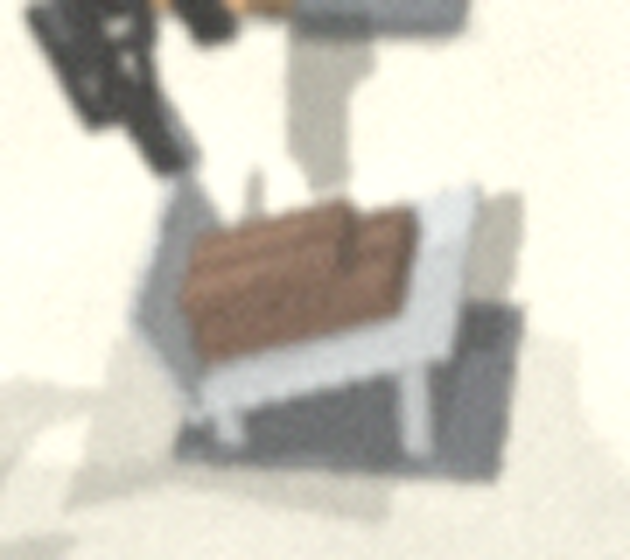

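View pics/w15b.png

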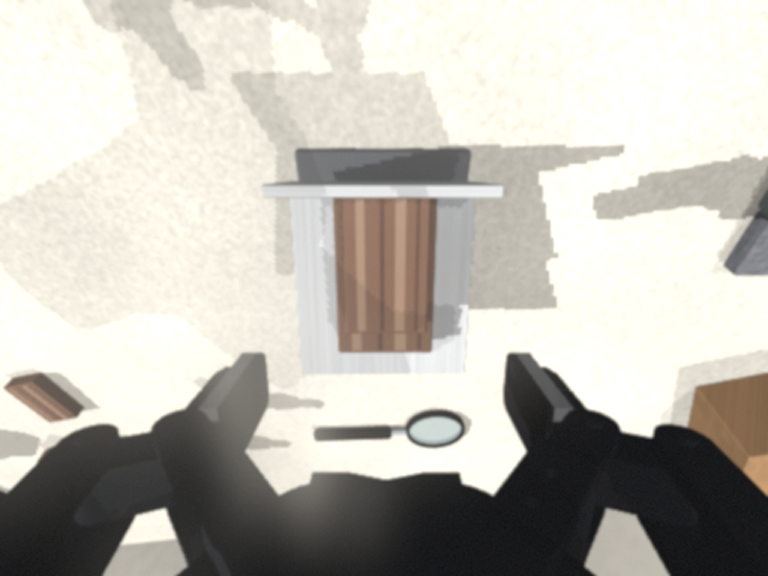

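Run:
```python
from h import *
w=load('w15'); up(w,210,120,300,260,4.2,'w15c.png')
q=onplane(w,np.array([[347,331],[428,331]])/1.5,SO+SEZ*.034,SEZ); print('med far',(inshelf(q)*1000).round(1).tolist())
q=onplane(w,np.array([[339,352],[432,352]])/1.5,SO+SEZ*.018,SEZ); print('large far',(inshelf(q)*1000).round(1).tolist())
```

```text
med far [[79.8, -21.4, 34.0], [79.9, 26.5, 34.0]]
large far [[101.0, -28.5, 18.0], [101.2, 31.4, 18.0]]
```

View pics/w15c.png

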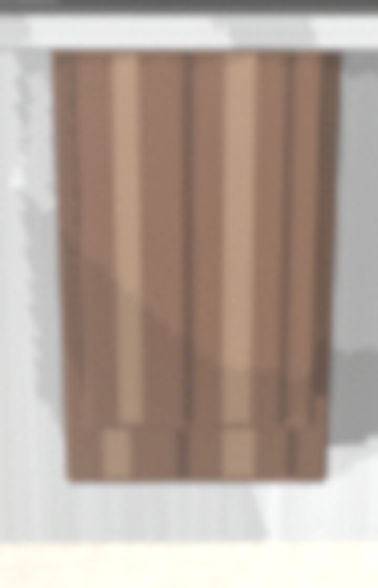

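>>> send_rows(
  steps=[
    [[-2,-15,5],[-0.05,0.08,0.01],1],
    [[0,-25,10],[-0.05,0.08,0.01],1],
    [[0,-30,12],[-0.05,0.08,0.01],1],
    [[0,-33,12],[-0.05,0.08,0.01],1],
    [[0,-35,12],[-0.05,0.065,0.005],1],
  ],
)

```text
time_s: 18.02
ee_pos: [0.4949, 0.0269, 0.1931]
tcp_rot: [-0.02, 1.582, 0.04]
contact_force: [0.9, -0.1, -0.9]
gripper_width: 0.0856
```

Run:
```python
from h import *
p,r=pose(); print(p); g=goal_down(np.radians(1),0,r); plan(np.array([.608,-.236,.18]),g)
```

```text
[0.49488832 0.02692547 0.19313595]
turn [ 0.02  -0.011 -0.013] shift now-axes mm [   8.5 -267.1  103.3] goal-axes mm [  13.1 -264.9  108.5]
```

>>> send_rows(
  steps=[
    [[1,-37,15],[0.02,-0.011,-0.013],1],
    [[1,-37,15],[0,0,0],1],
    [[1,-37,15],[0,0,0],1],
    [[1,-37,15],[0,0,0],1],
    [[1,-37,15],[0,0,0],1],
  ],
)

```text
time_s: 18.43
ee_pos: [0.5756, -0.1651, 0.1849]
tcp_rot: [-0.013, 1.576, 0.016]
contact_force: [0.8, 0.4, -1.3]
gripper_width: 0.0854
```

>>> send_rows(
  steps=[
    [[1,-37,15],[0,0,0],1],
    [[1,-30,12],[0,0,0],1],
    [[0,0,0],[0,0,0],1],
    [[0,0,0],[0,0,0],1],
    [[0,0,0],[0,0,0],1],
  ],
)

```text
time_s: 18.85
ee_pos: [0.6046, -0.243, 0.1767]
tcp_rot: [-0.005, 1.581, 0.01]
contact_force: [0.2, 0.4, 0.8]
gripper_width: 0.0854
```

Run:
```python
from h import *
p,r=pose(); print(p); g=goal_down(np.radians(1),0,r); plan(np.array([.614,-.236,.18]),g)
w=grab('wrist','w16'); up(w,0,0,512,384,1.5,'w16b.png')
```

```text
[ 0.60460192 -0.24295765  0.17674435]
turn [-0.008 -0.01  -0.003] shift now-axes mm [-3.3  6.9  9.4] goal-axes mm [-3.3  6.8  9.5]
```

View pics/w16b.png

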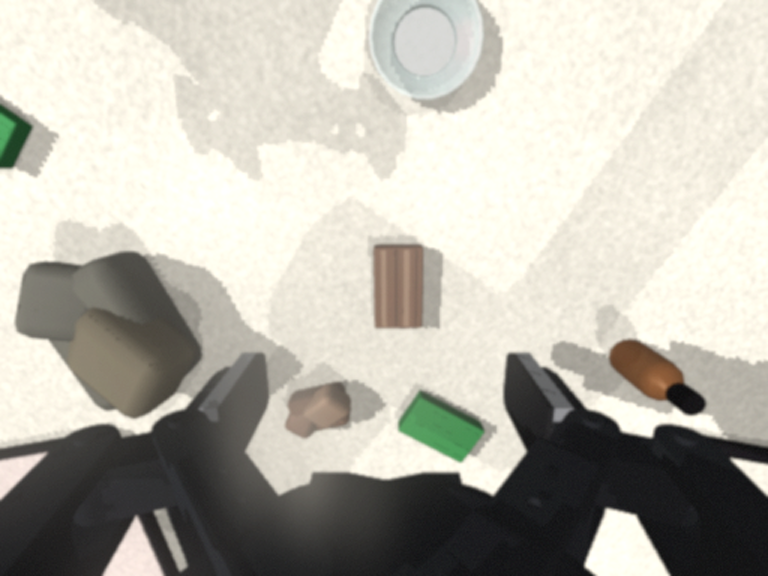

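Run:
```python
from h import *
w=load('w16')
q=onz(w,np.array([[374,245.5],[423.5,245.5],[422.5,328.5],[376,328.5]])/1.5,.014)
print(q.round(4).tolist(),np.linalg.norm(np.diff(q[[0,1,2,3,0]],axis=0),axis=1).round(4),q.mean(0).round(4))
v=q[2]+q[3]-q[1]-q[0]; a=np.arctan2(v[1],v[0]); print(np.degrees(a))
p,r=pose(); g=goal_down(a,0,r); c=q.mean(0); c[2]=.022; plan(c,g)
```

```text
[[0.5842, -0.2507, 0.014], [0.5838, -0.2154, 0.014], [0.6472, -0.2139, 0.014], [0.6475, -0.249, 0.014]] [0.0353 0.0634 0.0352 0.0634] [ 0.6157 -0.2322  0.014 ]
1.444147169171028
turn [-0.015 -0.01  -0.004] shift now-axes mm [154.7   9.5  12.9] goal-axes mm [154.8   9.8  11.4]
```

>>> send_rows(
  steps=[
    [[30,8,11],[-0.015,-0.01,-0.004],1],
    [[38,0,0],[0,0,0],1],
    [[38,0,0],[0,0,0],1],
    [[28,0,0],[0,0,0],1],
    [[0,0,0],[0,0,0],1],
  ],
)

```text
time_s: 19.32
ee_pos: [0.6165, -0.2281, 0.0428]
tcp_rot: [-0.029, 1.564, 0.022]
contact_force: [-0.6, 0.9, -0.2]
gripper_width: 0.0853
```

Run:
```python
from h import *
p,r=pose(); print(p)
g=goal_down(np.radians(1.4),0,r); plan(np.array([.615,-.234,.025]),g)
```

```text
[ 0.61649139 -0.22810913  0.04277584]
turn [0.008 0.007 0.004] shift now-axes mm [17.8 -5.8 -1.8] goal-axes mm [17.8 -5.9 -1.6]
```

>>> send_rows(
  steps=[
    [[6,-5,-2],[0.008,0.007,0.004],1],
    [[6,0,0],[0,0,0],1],
    [[4,0,0],[0,0,0],1],
    [[2,0,0],[0,0,0],1],
    [[0,0,0],[0,0,0],1],
  ],
)

```text
time_s: 19.73
ee_pos: [0.6163, -0.2322, 0.0295]
tcp_rot: [-0.023, 1.566, 0.018]
contact_force: [-0.2, -0.2, 0.3]
gripper_width: 0.0857
```

Run:
```python
from h import *
w=grab('wrist','w17'); up(w,0,0,512,384,1.5,'w17b.png')
p,r=pose(); print(p)
g=goal_down(np.radians(1.4),0,r); plan(np.array([.615,-.234,.024]),g)
```

```text
[ 0.61648537 -0.23228759  0.02984408]
turn [0.002 0.005 0.004] shift now-axes mm [ 5.8 -1.7 -1.6] goal-axes mm [ 5.8 -1.7 -1.5]
```

View pics/w17b.png

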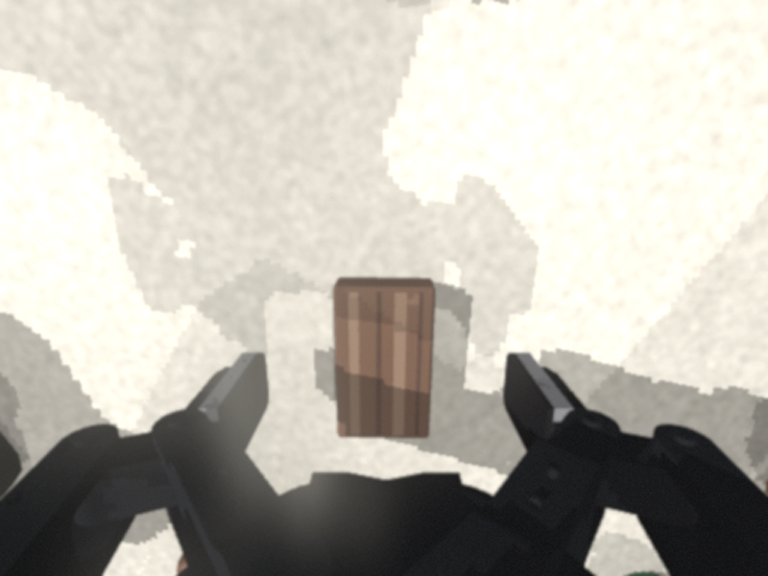

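>>> send_rows(
  steps=[
    [[4,-0.5,-0.5],[0,0.005,0.004],1],
    [[2.5,0,0],[0,0,0],1],
    [[0,0,0],[0,0,0],0.5],
    [[0,0,0],[0,0,0],0.3],
    [[0,0,0],[0,0,0],0.1],
  ],
  squeeze=35,
)

```text
time_s: 20.2
ee_pos: [0.6168, -0.2335, 0.025]
tcp_rot: [-0.021, 1.568, 0.019]
contact_force: [0.3, 0.4, 0.1]
gripper_width: 0.0514
```

>>> send_rows(
  steps=[
    [[0,0,0],[0,0,0],0.1],
    [[0,0,0],[0,0,0],0.1],
    [[0,0,0],[0,0,0],0.1],
    [[0,0,0],[0,0,0],0.1],
    [[0,0,0],[0,0,0],0.1],
  ],
)

```text
time_s: 20.62
ee_pos: [0.6169, -0.2336, 0.0253]
tcp_rot: [-0.022, 1.567, 0.019]
contact_force: [-0.4, 0.1, 0.5]
gripper_width: 0.0351
```

>>> send_rows(
  steps=[
    [[-8,0,0],[0,0,0],0.1],
    [[-20,0,0],[0,0,0],0.1],
    [[-35,0,0],[0,0,0],0.1],
    [[-35,0,0],[0,0,0],0.1],
    [[-35,0,0],[0,0,0],0.1],
  ],
  squeeze=50,
)

```text
time_s: 21.03
ee_pos: [0.6134, -0.2317, 0.1554]
tcp_rot: [-0.014, 1.583, 0.027]
contact_force: [0.6, -0.3, -0.8]
gripper_width: 0.0346
```

Run:
```python
from h import *
p,r=pose(); s=robot.state();print(p,s['gripper_width'],s['contact_force'])
w=grab('wrist','w18'); up(w,190,140,330,330,4,'w18c.png')
P,g=shelf_goal(.042,0,.13,np.array([.0255,.0,-.001]),r); plan(P,g)
```

```text
[ 0.61335225 -0.23166044  0.1554452 ] 0.034638287941601044 [ 0.64121406 -0.31435212 -0.8313504 ]
turn [ 0.26  -0.383 -0.052] shift now-axes mm [ -30.4  408.9 -161. ] goal-axes mm [-127.1  352.8 -231.1]
```

View pics/w18c.png

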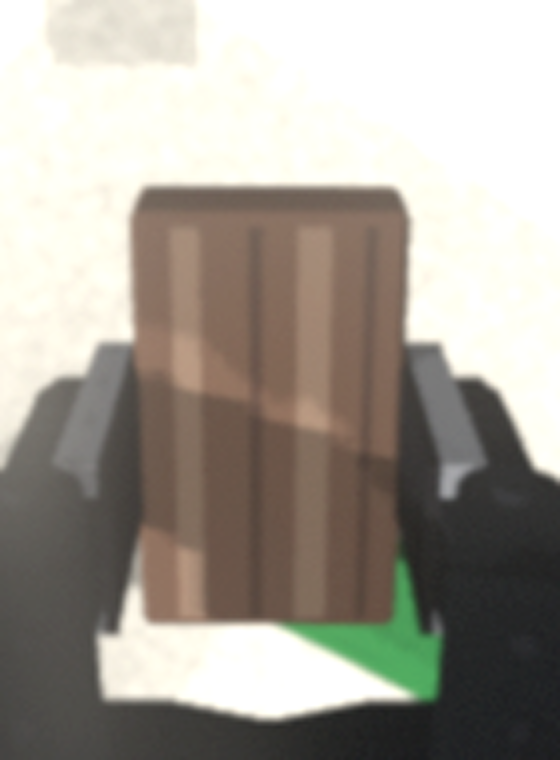

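Run:
```python
from h import *
w=load('w18'); fl,cx,cy,E=cam(w)
w0=load('wrist0'); p0=np.array([.12678462,.53492402,.25571435]); r0=R.from_rotvec([.18172457,1.56355333,-.18387008])
E0=w0['extrinsics']
def cam2tool(q): return r0.inv().apply(E0[:3,:3].T@(q-E0[:3,3])-p0)*1000
for (xl,xr,row) in ((133,408,215),(145,397,617)):
    d=fl*.036/((xr-xl)/4); u=190+(xl+xr)/8-.4; v=140+row/4-.4
    print(cam2tool(np.array([(u-cx)/fl*d,-(v-cy)/fl*d,-d])).round(1))
```

```text
[ 14.5   0.3 -30.5]
[10.6  0.4 28.3]
```

>>> send_rows(
  steps=[
    [[-10,20,-5],[0.052,-0.075,-0.01],0.1],
    [[-10,28,-5],[0.052,-0.075,-0.01],0.1],
    [[-10,32,-5],[0.052,-0.075,-0.01],0.1],
    [[-10,35,-5],[0.052,-0.075,-0.01],0.1],
    [[-10,35,-5],[0.05,-0.075,-0.01],0.1],
  ],
)

```text
time_s: 21.5
ee_pos: [0.5995, -0.0838, 0.2139]
tcp_rot: [0.15, 1.164, -0.224]
contact_force: [1.4, 0.5, -0.5]
gripper_width: 0.0347
```

Run:
```python
from h import *
st([.0255,0,-.001],sx=.042,sz=.12)
```

```text
t 21.5 slab in shelf [[ 244.9 -211.8   68.2]] F shelf [ 1.   0.8 -0.9] w 0.0347
turn [-0.017  0.016  0.005] shift now-axes mm [ -56.2  208.  -205.2] goal-axes mm [ -51.8  211.7 -202.5]
```

>>> send_rows(
  steps=[
    [[-7,26,-25],[-0.017,0.016,0.005],0.1],
    [[-7,26,-25],[0,0,0],0.1],
    [[-7,26,-25],[0,0,0],0.1],
    [[-7,26,-25],[0,0,0],0.1],
    [[-7,26,-25],[0,0,0],0.1],
  ],
)

```text
time_s: 21.92
ee_pos: [0.5005, 0.0812, 0.2025]
tcp_rot: [0.142, 1.169, -0.21]
contact_force: [0.9, 1.2, 0.3]
gripper_width: 0.0349
```

>>> send_rows(
  steps=[
    [[-5,26,-25],[0,0,0],0.1],
    [[-5,26,-25],[0,0,0],0.1],
    [[0,15,-12],[0,0,0],0.1],
    [[0,0,0],[0,0,0],0.1],
    [[0,0,0],[0,0,0],0.1],
  ],
)

```text
time_s: 22.33
ee_pos: [0.4492, 0.1689, 0.1891]
tcp_rot: [0.139, 1.168, -0.203]
contact_force: [0.7, -0.6, -0.2]
gripper_width: 0.0345
```

Run:
```python
from h import *
st([.0255,0,-.001],sx=.042,sz=.065)
```

```text
t 22.33 slab in shelf [[ 45.   -1.3 122.2]] F shelf [ 0.7 -0.5 -0.5] w 0.0345
turn [ 0.003  0.013 -0.005] shift now-axes mm [57.2  1.2 -3.4] goal-axes mm [57.2  1.4 -2.7]
```

>>> send_rows(
  steps=[
    [[10,1,-2],[0.003,0.013,-0.005],0.1],
    [[20,0,0],[0,0,0],0.1],
    [[25,0,0],[0,0,0],0.1],
    [[15,0,0],[0,0,0],0.1],
    [[0,0,0],[0,0,0],0.1],
  ],
)

```text
time_s: 22.75
ee_pos: [0.478, 0.1604, 0.1218]
tcp_rot: [0.145, 1.177, -0.213]
contact_force: [0.7, -0.8, -0.3]
gripper_width: 0.0346
```

Run:
```python
from h import *
st([.0255,0,-.001],sx=.036,sz=.037)
s=grab('side','s19'); up(s,180,110,270,190,7,'s19b.png')
w=grab('wrist','w19'); up(w,0,0,512,384,1.5,'w19b.png')
```

```text
t 22.75 slab in shelf [[47.4 -2.9 48.5]] F shelf [ 0.7 -0.6 -0.5] w 0.0346
turn [-0.006  0.003  0.001] shift now-axes mm [ 11.5   2.8 -11.4] goal-axes mm [ 11.5   2.8 -11.3]
```

View pics/s19b.png

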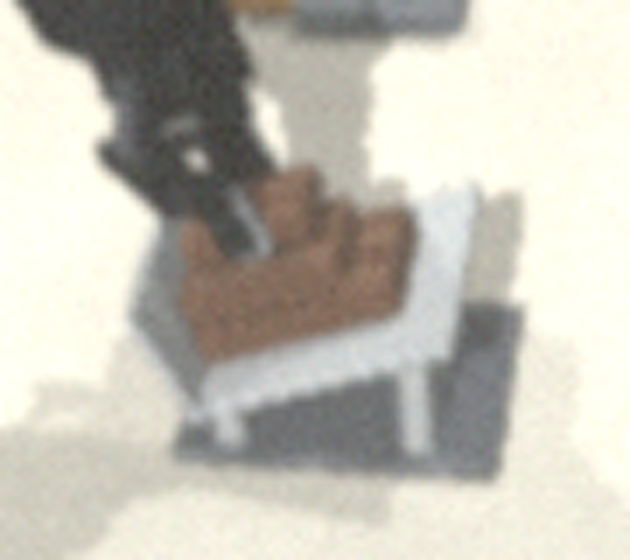

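View pics/w19b.png

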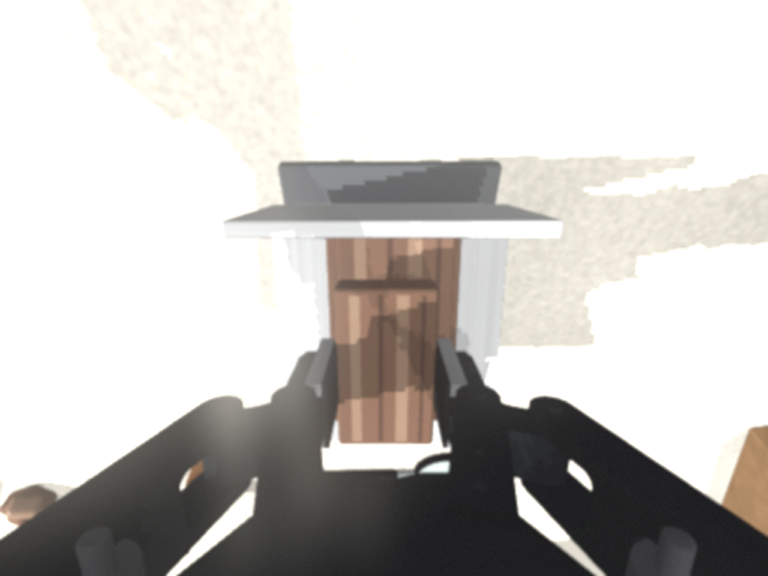

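>>> send_rows(
  steps=[
    [[2,3,-3],[0,0,0],0.1],
    [[3,0,-3],[0,0,0],0.1],
    [[3,0,-3],[0,0,0],0.1],
    [[0,0,-2],[0,0,0],0.1],
    [[0,0,0],[0,0,0],0.1],
  ],
)

```text
time_s: 23.27
ee_pos: [0.4718, 0.1655, 0.1143]
tcp_rot: [0.147, 1.17, -0.212]
contact_force: [0.1, 0.3, -1.5]
gripper_width: 0.0347
```

Run:
```python
from h import *
st([.0255,0,-.001],sx=.031,sz=.035)
```

```text
t 23.27 slab in shelf [[38.   0.7 44.3]] F shelf [-0.6  0.3 -1.4] w 0.0347
turn [-0.008  0.01  -0.002] shift now-axes mm [ 9.3 -0.7 -6.9] goal-axes mm [ 9.4 -0.7 -6.8]
```

>>> send_rows(
  steps=[
    [[3,-1,-2],[-0.008,0.01,-0.002],0.1],
    [[3,0,-2],[0,0,0],0.1],
    [[2,0,-1],[0,0,0],0.1],
    [[0,0,0],[0,0,0],0.1],
    [[0,0,0],[0,0,0],0.1],
  ],
)

```text
time_s: 23.68
ee_pos: [0.4696, 0.1653, 0.1046]
tcp_rot: [0.139, 1.181, -0.208]
contact_force: [-1.1, -1.1, 0.1]
gripper_width: 0.0349
```

Run:
```python
from h import *
st([.0255,0,-.001],sx=.031,sz=.035)
```

```text
t 23.68 slab in shelf [[32.3 -0.1 36.1]] F shelf [-0.7 -1.4  0.4] w 0.0349
turn [ 0.002 -0.    -0.   ] shift now-axes mm [ 1.1  0.1 -1.3] goal-axes mm [ 1.1  0.1 -1.3]
```

>>> send_rows(
  steps=[
    [[0,0,-1],[0,0,0],0.1],
    [[0,0,-1],[0,0,0],0.1],
    [[0,0,-1],[0,0,0],0.1],
    [[0,0,-1],[0,0,0],0.1],
    [[0,0,-1.5],[0,0,0],0.1],
  ],
)

```text
time_s: 24.1
ee_pos: [0.4685, 0.1657, 0.1046]
tcp_rot: [0.139, 1.172, -0.206]
contact_force: [7.9, -6.1, -0.1]
gripper_width: 0.0343
```

Run:
```python
from h import *
st([.0255,0,-.001],sx=.031,sz=.035)
```

```text
t 24.1 slab in shelf [[31.5  0.1 36.6]] F shelf [ 8.4 -4.  -3.5] w 0.0343
turn [ 0.002  0.009 -0.002] shift now-axes mm [ 1.6 -0.1 -0.2] goal-axes mm [ 1.6 -0.1 -0.2]
```

Backstop contact again; lower until seated.

>>> send_rows(
  steps=[
    [[0.5,0,0.3],[0,0.009,0],0.1],
    [[1,0,0],[0,0,0],0.1],
    [[1,0,0],[0,0,0],0.1],
    [[1,0,0],[0,0,0],0.1],
    [[1,0,0],[0,0,0],0.1],
  ],
)

```text
time_s: 24.52
ee_pos: [0.4699, 0.1654, 0.1022]
tcp_rot: [0.14, 1.179, -0.206]
contact_force: [-12.3, -0.6, 22.4]
gripper_width: 0.0348
```

Run:
```python
from h import *
st([.0255,0,-.001],sx=.031,sz=.034)
```

```text
t 24.52 slab in shelf [[31.6  0.1 33.8]] F shelf [-2.5 -3.5 25.2] w 0.0348
turn [ 0.002  0.002 -0.002] shift now-axes mm [-0.2 -0.1 -0.5] goal-axes mm [-0.2 -0.1 -0.5]
```

>>> send_rows(
  steps=[
    [[-0.3,0,-1],[0,0,0],0.1],
    [[-0.2,0,-1],[0,0,0],0.1],
    [[0,0,0],[0,0,0],0.1],
    [[0,0,0],[0,0,0],0.5],
    [[0,0,0],[0,0,0],0.7],
  ],
  squeeze=40,
)

```text
time_s: 24.93
ee_pos: [0.4688, 0.166, 0.1028]
tcp_rot: [0.14, 1.175, -0.205]
contact_force: [-0.2, 0.0, -0.3]
gripper_width: 0.0536
```

>>> send_rows(
  steps=[
    [[0,0,0],[0,0,0],0.8],
    [[-5,0,0],[0,0,0],0.9],
    [[-15,0,0],[0,0,0],1],
    [[-30,0,8],[0,0,0],1],
    [[-35,0,10],[0,0,0],1],
  ],
)

```text
time_s: 25.35
ee_pos: [0.4498, 0.1691, 0.1842]
tcp_rot: [0.137, 1.193, -0.208]
contact_force: [1.4, 0.2, 0.0]
gripper_width: 0.0849
```

>>> send_rows(
  steps=[
    [[-15,0,5],[0,0,0],1],
    [[0,0,0],[0,0,0],1],
    [[0,0,0],[0,0,0],1],
    [[0,0,0],[0,0,0],1],
    [[0,0,0],[0,0,0],1],
  ],
)

```text
time_s: 25.77
ee_pos: [0.4486, 0.1704, 0.2065]
tcp_rot: [0.139, 1.184, -0.204]
contact_force: [0.3, 0.3, -0.2]
gripper_width: 0.0853
```

Run:
```python
from h import *
s=grab('side','s20'); up(s,180,110,270,190,7,'s20b.png')
w=grab('wrist','w20'); up(w,190,80,320,260,3.3,'w20c.png')
t=grab('top','t20'); up(t,170,120,400,250,3.4,'t20b.png')
```

```text
(no output)
```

View pics/s20b.png

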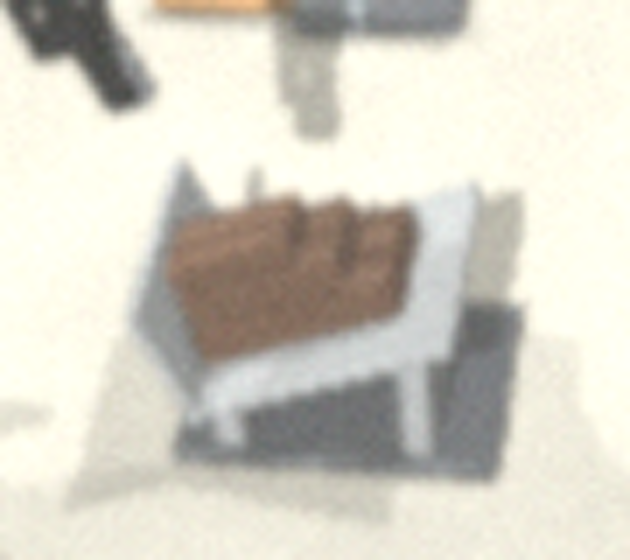

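View pics/w20c.png

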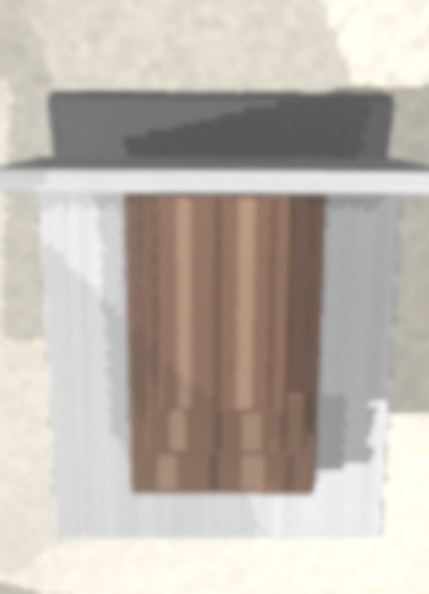

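View pics/t20b.png

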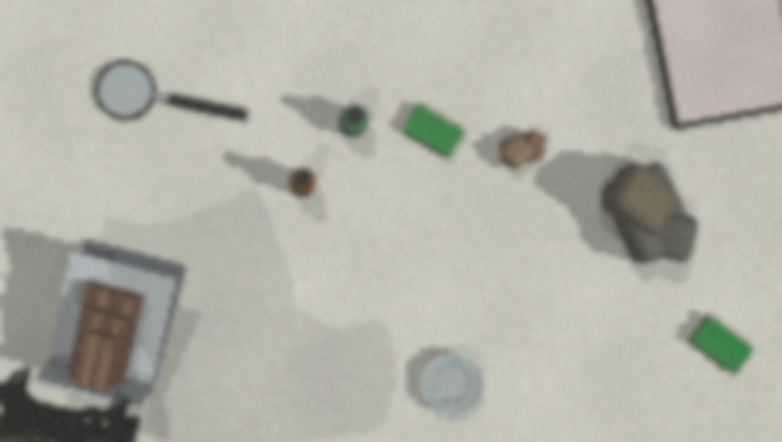

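Run:
```python
from h import *
w=load('w20'); Z=lambda L:np.array(L)/3.3+[190,80]-.35
for n,L,h in (('small',[[155,408],[283,408]],.048),('med',[[145,452],[303,452]],.034),('large',[[133,491],[314,491]],.018),('shelf',[[57,537],[380,537]],0)):
    q=onplane(w,Z(L),SO+SEZ*h,SEZ); print(n,(inshelf(q)*1000).round(1).tolist())
```

```text
small [[61.2, -18.6, 48.0], [61.0, 17.5, 48.0]]
med [[80.0, -22.9, 34.0], [79.8, 24.9, 34.0]]
large [[100.0, -28.6, 18.0], [99.8, 30.6, 18.0]]
shelf [[125.8, -57.8, -0.0], [125.4, 56.7, 0.0]]
```

```bash
python3 -c "
from h import *
print(robot.state()['time_s']); print(robot.finish_job())"
```

```text
25.9167
the job is handed in; nothing more can be done
None
```

The three slabs are stacked on the rack, large, then medium, then small. Each was held against the backstop, lowered until it rested, and only then let go. I handed the job in at 25.9 s of the 66 s allowed; no verdict was reported.

- **Position up the slope:** in the last wrist picture the upper ends sit at 99.9, 79.9 and 61.1 mm from the backstop. Slabs touching it would read 100, 80 and 62 mm.
- **Position across:** the slab centres are within about 1 mm of the shelf's centre line, and their upper ends look square to the slope (0.2 mm difference side to side).
- **Lying flat:** at set-down I felt about 13 to 25 N of pressure on each slab. The last side picture shows all three lying flat.
- **Other things on the bench:** the dish, both bottles, rock, chip, magnifier and green look-alikes look unmoved in the last top picture. The brush was outside that crop; the other views show it near the rack, but I did not measure it.

Two checks disagreed slightly. While held, the large and small slabs each looked about 4 mm out of level in the wrist picture, but both lay flat once set down. My early estimates of the small slab's position also differed by about 6 mm sideways; the grasp still held.

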